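# Unpack the sample cans from the sealed transit box

## Robot

A 6-joint arm with a two-finger parallel gripper is mounted at the origin on the work surface. World frame = base frame: x ahead of the robot, y to its left, z up, the work surface at z = 0. Lengths are in m, angles in rad, forces in N, time in s.
With the tool pointing down it reaches from about 0.325 to 0.775 m from the base axis. Payload 5.5 kg.
Tool frame: the origin (TCP) lies at the very end of the fingers, on their centre line; the grasp point (between the pads) lies 19 mm behind it (robot.tcp_to_grasp is the distance from the TCP to the grasp point, in m); z points along the fingers, y is the line along which they close (so a half turn about z gives the same grasp; the last joint's range is limited). The gripper opens to 88 mm and grips with 3 to 60 N. Pads are 20 mm wide; open, the fingers measure 115 mm over their backs; the gripper's body (75 mm by 178 mm) begins 61 mm behind the grasp point.
Start: joints at [1.053, 0.091, 1.231, -0, 1.82, -0.057], TCP at [0.267, 0.537, 0.223] pointing down, gripper open.
Joint ranges: [-2.87, 2.87], [-0.86, 2.18], [0.17, 2.46], [-1.51, 4.65], [0.06, 2.69], [-2.65, 2.65]. Speed limits (rad/s): [2.57, 2.57, 3.01, 3.14, 3.14, 3.14].

## Interface

Orientations are given as a unit quaternion [w, x, y, z].
In Python, from cell import sensors, grab_frame, calibration, job, robot gives the robot as it stands.
- The arm moves only by the tool servo_tool, never from a script. Its argument "deltas" is a list of rows, each an object with "linear": the shift along the tool's x, y, z as a fraction of full scale, a list of three; "delta_rot": the turn, a rotation vector about the tool's x, y, z as a fraction of full scale, a list of three. A call has 1 to 5 rows; each row shifts and turns the commanded pose from where the row before left it, along the tool's axes as they then stand; what a row does not reach is not made up. Full scale, the value 1, is 500 mm for a shift and 0.08 rad for a turn. A row lasts 1/10 s, in which the tool goes at most 50 mm and 8.59 degrees, less where a joint would pass 70% of its speed; a pose out of reach is approached as far as the arm can. A call with a number of a shift or a turn outside -1 to 1 is refused whole. A call with a gripper value outside its range is refused whole. "fingers" is the closure, from 0 (fully open) to 1 (shut), set as the call begins (left out, the last holds). The fingers move at their own pace and stop on an object; "grip_force" is the grip in N (left out, the last holds). Time passes only in rows, so rows that do not move let the fingers close. It gives the time, the measured TCP pose, the force, the opening and the grip force at its end, in the units of the state.
- sensors.observe(): the state, without advancing time (a new reading comes with each control period).
- grab_frame(name): name is "scene" or "top" or "wrist"; returns (picture, depth): 480x640x3 uint8, red, green, blue; 480x640 float32, m along the optical axis (not along the pixel's ray), 0 where there is no reading.
- calibration(name): a dict with "camera_matrix" (3x3 intrinsics, pixels), "R" (3x3) and "t" (3): a world point X has camera coordinates R X + t; the wrist camera has in their place "T_tool_cam" (4x4, takes a point from camera to tool coordinates, whose origin is the TCP and whose axes are the flange's). Camera axes: x right, y down, z forward; pixel columns grow to the right and rows downward; lengths in m; the calibration is good to about 2 mm. A picture is of the moment at which its call begins: read the wrist's pose just before it. calibration takes no time and is no camera call.
- job.finish_job(): hands the job in; it is judged then, once.
The state is a dict: "time_s": time; "joints": joint angles; "joint_velocities": joint speeds; "joint_efforts": joint torques, N m; "ee_pos": TCP position; "tcp_rot": TCP orientation; "ft_force": force on the tool from outside, world axes, zero at the start; "wrist_torque": the same for the moment, N m; "width": opening from 0.0 (shut) to 1.0 (fully open); "grasp_force": force on a finger pad.
Only numpy, scipy, OpenCV 4.12 (cv2) and the standard library are available. Lean on these libraries where they do the work, as an engineer would, in place of code of your own. Each camera call takes 0.05 s, during which the arm holds its last target. There are 200 camera calls.

## Task

Use the thin pry blade in the notch to lever up the transit box's lid and swing it open, then hang every sample can that is in the box by its bail on the rack's hooks, one to a hook. Leave the blade lying wholly within its red tray and the emptied box with its lid fully shut, and do not disturb the bottle, carton or jar.

Things in the scene. Friction and masses are not known exactly. Their poses are not given: they have to be found in the camera images.
- box: Grey metal transit box, fixed to the bench, 145 (x) x 300 (y) x 127 high, walls and floor 6 thick, open above under the lid; inside, a black foam block 14 thick (y) and 40 high lines each end wall. Origin: centre of its underside; its front (-x side) faces the robot, the lid hinge runs along the top of its back (+x) wall.
- notch (a point): Centre of the pry notch, at the outer face of the box's front wall: a gap 70 wide (y) and 12 high between the wall's top and the lid's underside (6 above this point). The lid elsewhere sits on the rim; a yellow mark 70 long on the lid's top, at its front edge, shows where the notch is.
- lid (a joint): Angle of the blue lid (147 x 304 x 6, 0.22 kg), rad: 0 shut, 1.85 fully back against its stop. Its front edge lies 147 from the hinge axis. Stiff hinge: it stays where it is left; moving it takes about 2 to 4 N at its front edge.
- lid_hinge (a point): On the lid's hinge axis (along the box's y), mid-length, at the height of the lid's underside.
- rack: Hook rack, fixed: white drip plate 8 high and 130 x 340, two posts at its back (60 in +x of the hooks) and a level aluminium rail, top 153 above the bench, with four steel hooks of 8 diameter that point to the rack's -x. Origin: on the bench, below the middle of the row of hooks.
- hook1 (a point): Seat of hook 1 (counted from +y, 75 apart): where the centre of a bail bar comes to lie when hung, 145 above the bench. The bail bar lies along the rack's y. The hook's upturned tip ends 20 in front (-x) and its top is 14 above this point; behind, the hook rises 8 to the rail 60 behind.
- hook2 (a point): Seat of hook 2 (counted from +y, 75 apart): where the centre of a bail bar comes to lie when hung, 145 above the bench. The bail bar lies along the rack's y. The hook's upturned tip ends 20 in front (-x) and its top is 14 above this point; behind, the hook rises 8 to the rail 60 behind.
- hook3 (a point): Seat of hook 3 (counted from +y, 75 apart): where the centre of a bail bar comes to lie when hung, 145 above the bench. The bail bar lies along the rack's y. The hook's upturned tip ends 20 in front (-x) and its top is 14 above this point; behind, the hook rises 8 to the rail 60 behind.
- hook4 (a point): Seat of hook 4 (counted from +y, 75 apart): where the centre of a bail bar comes to lie when hung, 145 above the bench. The bail bar lies along the rack's y. The hook's upturned tip ends 20 in front (-x) and its top is 14 above this point; behind, the hook rises 8 to the rail 60 behind.
- tray: Red tool tray, fixed, 210 (x) x 120 (y), floor 4 thick, rim 8 high. Origin: centre of its underside.
- pry: Pry blade, loose, 160 long along its x, 0.12 kg: orange handle 95 long, 20 wide (y), 30 high, then (towards +x) a flat steel blade 65 long, 24 wide, 3 thick at mid-height of the handle. Origin: centre of its underside, mid-length. Good place to grip the handle (across its 20 width): 8 behind the origin.
- pry_tip (a point): Middle of the blade's front end, 80 in +x of the pry blade's origin, 15 above its underside.
- pry_end (a point): Rear end of the handle, 80 in -x of the origin, 15 above the underside.
- can1: Closed steel sample can with a green band, may be absent; 48 diameter, 42 high, with a rigid wire bail (6 thick, 42 wide along y) whose bar lies 85 above the underside, and on the bar an upright green grip tab 26 (x) x 14 (y) x 26 high, its top 111 above the underside. 0.13 kg. Origin: centre of the underside. Starts upright in the box.
- can1_bail (a point): Centre of can 1's bail bar, 85 above the underside; the free space under the bar is 40 high and 36 wide, and a hook passes it along the can's x. The grip tab's centre is 13 above this point; pinch it across y (14).
- can2: Closed steel sample can with a yellow band, may be absent; 48 diameter, 42 high, with a rigid wire bail (6 thick, 42 wide along y) whose bar lies 85 above the underside, and on the bar an upright yellow grip tab 26 (x) x 14 (y) x 26 high, its top 111 above the underside. 0.13 kg. Origin: centre of the underside. Starts upright in the box.
- can2_bail (a point): Centre of can 2's bail bar, 85 above the underside; the free space under the bar is 40 high and 36 wide, and a hook passes it along the can's x. The grip tab's centre is 13 above this point; pinch it across y (14).
- can3: Closed steel sample can with a blue band, may be absent; 48 diameter, 42 high, with a rigid wire bail (6 thick, 42 wide along y) whose bar lies 85 above the underside, and on the bar an upright blue grip tab 26 (x) x 14 (y) x 26 high, its top 111 above the underside. 0.13 kg. Origin: centre of the underside. Starts upright in the box.
- can3_bail (a point): Centre of can 3's bail bar, 85 above the underside; the free space under the bar is 40 high and 36 wide, and a hook passes it along the can's x. The grip tab's centre is 13 above this point; pinch it across y (14).
- can4: Closed steel sample can with a red band, may be absent; 48 diameter, 42 high, with a rigid wire bail (6 thick, 42 wide along y) whose bar lies 85 above the underside, and on the bar an upright red grip tab 26 (x) x 14 (y) x 26 high, its top 111 above the underside. 0.13 kg. Origin: centre of the underside. Starts upright in the box.
- can4_bail (a point): Centre of can 4's bail bar, 85 above the underside; the free space under the bar is 40 high and 36 wide, and a hook passes it along the can's x. The grip tab's centre is 13 above this point; pinch it across y (14).
- amber: Bystander: amber bottle, 64 diameter, 150 high. Origin: centre of the underside.
- carton: Bystander: paper carton 50 x 80 x 50 high. Origin: centre of the underside.
- jar: Bystander: clear jar, 60 diameter, 60 high. Origin: centre of the underside.
Not all that is in view belongs to the job. Of the things that look like the pry, the middle-sized one is meant. Of the things shaped like the tray, the red one is meant.

How it is judged:
On the way, in this order (a step that is already met when the one before it is completed fails the run):
1. the lid is levered up at least 0.2 rad by the pry blade, not by the fingers (value of joint lid above 0.2 rad and contact force between pry and lid above 0.2 N and contact force between the fingers and lid below 0.1 N), for 0.1 s.
2. every can hangs on a hook by its bail ((distance between can1_bail and hook1 below 0.02 m or distance between can1_bail and hook2 below 0.02 m or distance between can1_bail and hook3 below 0.02 m or distance between can1_bail and hook4 below 0.02 m) and angle between each of can1, can2, can3, can4's own z axis and vertical below 0.4 rad and (distance between can2_bail and hook1 below 0.02 m or distance between can2_bail and hook2 below 0.02 m or distance between can2_bail and hook3 below 0.02 m or distance between can2_bail and hook4 below 0.02 m) and (distance between can3_bail and hook1 below 0.02 m or distance between can3_bail and hook2 below 0.02 m or distance between can3_bail and hook3 below 0.02 m or distance between can3_bail and hook4 below 0.02 m) and (distance between can4_bail and hook1 below 0.02 m or distance between can4_bail and hook2 below 0.02 m or distance between can4_bail and hook3 below 0.02 m or distance between can4_bail and hook4 below 0.02 m)), for 0.3 s.
At the end, for the whole second after the job is handed in: Every can present hangs at rest by its bail, bail bar centre within 20 mm of a hook's seat and tilted less than 0.4 rad; the pry blade lies at rest, both ends within the tray's outline and down in it; the lid is shut to within 0.06 rad (all of step 2 and linear speed of each of can1, can2, can3, can4, pry below 0.03 m/s and x of pry_tip in the frame of tray between -0.105 and 0.105 m and y of pry_tip in the frame of tray between -0.06 and 0.06 m and z of each of pry_tip, pry_end in the frame of tray below 0.032 m and x of pry_end in the frame of tray between -0.105 and 0.105 m and y of pry_end in the frame of tray between -0.06 and 0.06 m and value of joint lid below 0.06 rad); the robot touches nothing.
It fails at once if the bottle, carton or jar is moved more than 30 mm or knocked over (distance of any of amber, carton, jar from where it was at the start of the episode above 0.03 m or angle between any of amber, carton, jar's own z axis and vertical above 0.5 rad).
Of can1, can2, can3, can4 only 2 to 4 are there at a start; the rules pass over those that are not, and their reading is None.
At some moment in a run one of pry may be knocked a few centimetres aside while the robot is not near it.
It also fails if it takes over 210 s, if anything falls off the work surface, if the arm or the gripper's body presses on something with over 40 N, if the wrist force passes 120 N, or if a joint passes its speed limit or range.

## Working session

There is one attempt and no reset: what is moved stays moved. The work goes in short steps, Python scripts to look and compute and a tool call to move; the robot and the scene stay as the last step left them, time stands still between calls to the robot, and variables do not carry over. Pictures are saved under pics/ and viewed, at most 14 in all, crops included, and the job is handed in when it is done.

Besides the shell and the picture viewer there is one more tool, called in YAML: its name, and indented under it one key for each argument. servo_tool: Moves the arm, as the interface text tells. Shift numbers are shares of 500 mm and turn numbers shares of 0.08 rad, none past 1 either way. Its arguments: {"type":"object","properties":{"deltas":{"type":"array","items":{"type":"object","properties":{"linear":{"type":"array","items":{"type":"number","minimum":-1,"maximum":1}},"delta_rot":{"type":"array","items":{"type":"number","minimum":-1,"maximum":1}}}}},"fingers":{"type":"number"},"grip_force":{"type":"number"}},"required":["deltas"]}

```bash
mkdir -p pics; ls; cat > h.py <<'E'
import numpy as np, cv2
from cell import sensors, grab_frame, calibration, job, robot
from scipy.spatial.transform import Rotation as Ro
def st():
    s=sensors.observe(); q=s["tcp_rot"]; return s,np.array(s["ee_pos"]),Ro.from_quat([q[1],q[2],q[3],q[0]])
def cloud(name):
    s,p,r=st(); im,d=grab_frame(name); c=calibration(name); K=np.array(c["camera_matrix"])
    v,u=np.mgrid[0:480,0:640]; X=np.stack([(u-K[0,2])*d/K[0,0],(v-K[1,2])*d/K[1,1],d],-1)
    if "R" in c: W=(X-np.array(c["t"]))@np.array(c["R"])
    else:
        T=np.array(c["T_tool_cam"]); W=(X@T[:3,:3].T+T[:3,3])@r.as_matrix().T+p
    W[d==0]=np.nan
    return im,W
def save(n,im): cv2.imwrite(f"pics/{n}.png",im[:,:,::-1])
E
python3 - <<'E'
from h import *
for n in("scene","top"):
    im,W=cloud(n); save(n+"0",im); np.savez(n+"0.npz",im=im,W=W)
    c=calibration(n); print(n,-np.array(c["R"]).T@c["t"])
s,p,r=st(); print(s); print(r.as_matrix().round(3))
print({k:getattr(robot,k) for k in dir(robot) if k[0]!='_'}, calibration("wrist"))
E
```

```text
pics
scene [ 0.94346033 -0.32801047  0.91550929]
top [0.31513669 0.01404428 1.4843661 ]
{'time_s': 0.1, 'joints': array([ 1.05328352e+00,  9.18124889e-02,  1.23174512e+00,  3.98864083e-05,
        1.81985053e+00, -5.67101665e-02]), 'joint_velocities': array([ 0.00046005, -0.00251636, -0.00367387,  0.00031887, -0.0004357 ,
        0.0007132 ]), 'joint_efforts': array([ 2.78508945e-03, -4.47857022e+01, -4.07569027e+01,  6.99342904e-02,
        2.84374331e-02, -8.50337256e-05]), 'ee_pos': array([0.26665826, 0.5371794 , 0.22161416]), 'tcp_rot': array([-2.75598136e-04,  2.28363396e-01,  9.73575541e-01, -8.65109530e-04]), 'ft_force': array([ 0.10691421, -0.07619574,  0.00216634]), 'wrist_torque': array([ 0.05002669, -0.00056164,  0.03769941]), 'grasp_force': 0.0, 'width': 0.9991460697697886}
[[-0.896  0.445 -0.001]
 [ 0.445  0.896 -0.002]
 [ 0.    -0.002 -1.   ]]
{'IKError': <class 'cell.IKError'>, 'tcp_to_grasp': 0.0187} {'camera_matrix': array([[346.49413827,   0.        , 318.00081226],
       [  0.        , 346.49413827, 240.34913212],
       [  0.        ,   0.        ,   1.        ]]), 'T_tool_cam': array([[ 1.49811605e-03, -9.68350844e-01, -2.49588457e-01,
         6.70041751e-02],
       [ 9.99998494e-01,  1.23188552e-03,  1.22287872e-03,
         3.46314589e-04],
       [-8.76711237e-04, -2.49589913e-01,  9.68351231e-01,
        -1.62020994e-01],
       [ 0.00000000e+00,  0.00000000e+00,  0.00000000e+00,
         1.00000000e+00]])}
```

View pics/scene0.png

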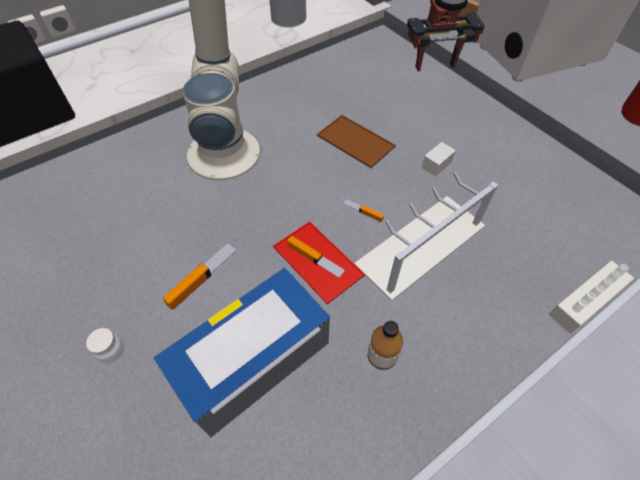

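View pics/top0.png

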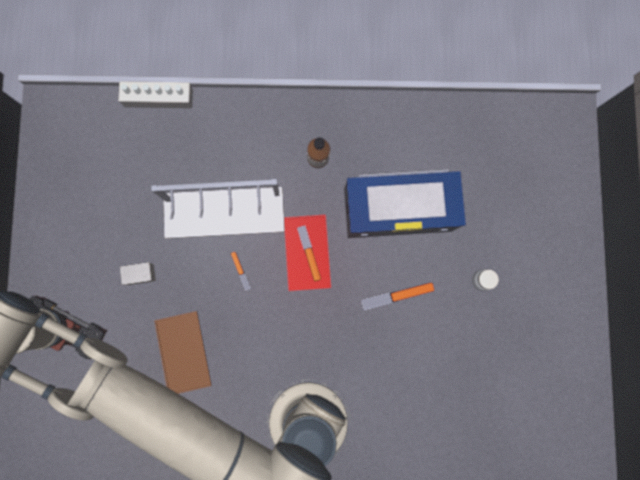

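Scene view: the box (blue lid, yellow notch mark at scene ~(226,312)), the pry in the red tray ~(315,257), two other-sized blades, the rack, the bottle at (386,345) and the jar at (103,345). In the top view: lid (405,203), yellow mark (408,226), tray (308,253), rack (223,212), carton (136,273), brown decoy tray (183,352).

```bash
cat > m.py <<'E'
from h import *
def rect(name,im,W,mask,lab,zr):
    m=mask.astype(np.uint8)
    n,L,S,C=cv2.connectedComponentsWithStats(m)
    for i in range(1,n):
        if S[i,4]<25: continue
        P=W[L==i]; P=P[np.isfinite(P[:,0])]; P=P[(P[:,2]>zr[0])&(P[:,2]<zr[1])]
        if len(P)<25: continue
        (c,sz,a)=cv2.minAreaRect((P[:,:2]*1000).astype(np.float32)); 
        print(name,lab,C[i].round(),"c",np.round(c,1),"size",np.round(sz,1),"a",round(a,2),"z",(np.percentile(P[:,2],[5,50,95])*1000).round(1))
if __name__=="__main__":
  for n in("scene","top"):
    z=np.load(n+"0.npz"); im=z["im"];W=z["W"]; hsv=cv2.cvtColor(im,cv2.COLOR_RGB2HSV); H,S,V=[hsv[...,i].astype(int) for i in range(3)]
    bench=(np.abs(W[...,2])<.4)&(W[...,0]>.15)
    rect(n,im,W,(H>100)&(H<125)&(S>150)&(V>60)&bench,"blue",(.1,.2))
    rect(n,im,W,(H>24)&(H<34)&(S>180)&bench,"yel",(.1,.2))
    rect(n,im,W,((H<4)|(H>175))&(S>200)&bench,"red",(-.01,.03))
    rect(n,im,W,(H>8)&(H<20)&(S>200)&(V>140)&bench,"org",(-.01,.06))
    rect(n,im,W,(V>200)&(S<30)&bench&(W[...,2]<.03),"wht",(-.01,.03))
    rect(n,im,W,bench&(W[...,2]>.125)&(W[...,2]<.17)&(W[...,1]>.08)&(W[...,1]<.6)&(W[...,0]>.4),"rail",(.125,.17))
    rect(n,im,W,bench&(W[...,2]>.03)&(W[...,2]<.4)&(H>100)==False if 0 else bench&(W[...,2]>.025)&(W[...,2]<.3),"obj",(.025,.3))
E
python3 m.py
```

```text
scene blue [238. 347.] c [ 592.3 -253.2] size [146.8 301.6] a 4.32 z [130.7 133.  135.3]
scene yel [225. 312.] c [ 526.7 -257.9] size [14.5 67.8] a 4.8 z [131.8 134.  135.9]
scene red [633. 106.] c [ 604.7 1094.5] size [20.3 73.4] a 76.58 z [13.6 22.2 29.1]
scene red [320. 263.] c [467.5   4.3] size [208.9 117.7] a 4.69 z [1.3 4.2 8.2]
scene org [371. 212.] c [435.1 201.2] size [63.5 12.7] a 22.93 z [17.6 20.8 23.6]
scene org [304. 247.] c [422.5  -5.1] size [110.1  37. ] a 18.48 z [ 5.5 33.4 36.1]
scene org [185. 284.] c [ 360.  -288.8] size [ 24.6 117.6] a 16.0 z [34.5 38.2 41. ]
scene wht [451. 202.] c [528.4 404.8] size [48.9 16.2] a 6.79 z [ 4.3  7.2 10.9]
scene wht [437. 213.] c [532.8 346.4] size [48.9 79.6] a 5.4 z [ 4.9  7.8 10.7]
scene wht [415. 255.] c [578.6 245.4] size [128.9 340. ] a 4.15 z [ 4.9  7.8 10.5]
scene wht [414. 230.] c [538.4 258. ] size [48.7 79.7] a 3.66 z [ 4.7  7.7 10.3]
scene wht [527. 383.] c [962.4 223.4] size [ 14.8 694.6] a 0.08 z [26.5 28.7 29.9]
scene rail [439. 220.] c [586.5 246.2] size [ 91.4 327.7] a 4.03 z [138.  150.5 155.4]
scene obj [559. 
[... 2017 characters left out ...]
91.4 323.5] a 3.77 z [138.8 150.2 157.3]
top obj [267.  86.] c [929.2  -5. ] size [  87.8 1698.7] a 0.1 z [25.8 31.2 70.1]
top obj [318. 151.] c [739.9 -23.5] size [64.3 60.3] a 89.08 z [ 39.8 102.8 150.5]
top obj [405. 202.] c [ 594.5 -253.8] size [158.3 307.7] a 4.33 z [ 77.6 132.9 137.8]
top obj [214. 191.] c [585.8 245. ] size [ 91.4 324.1] a 3.77 z [ 72.8 149.4 157. ]
top obj [313. 263.] c [431.3 -10.8] size [94.9 21.4] a 17.03 z [27.7 32.7 37.8]
top obj [137. 273.] c [399.6 473. ] size [51.7 82.8] a 8.91 z [35.8 49.  54.2]
top obj [486. 279.] c [ 392.5 -491.4] size [55.2 56.6] a 40.04 z [29.6 58.8 64.8]
top obj [412. 291.] c [ 356.2 -288.2] size [ 26.6 120.9] a 14.85 z [31.9 37.3 43.3]
```

```bash
cat > plan.py <<'E'
import sys,json
from h import *
def pose(yaw,pitch=0):
    "tool down; tool x axis at world angle yaw(deg)+180; pitch>0 : fingers lean towards +box x, i.e. held blade nose up"
    y=np.deg2rad(yaw); c,s=np.cos(y),np.sin(y)
    R=np.array([[-c,-s,0],[-s,c,0],[0,0,-1]])
    return Ro.from_matrix(R)*Ro.from_rotvec([0,np.deg2rad(pitch),0])
def rows(wps,start=None,vmax=.048,wmax=.078):
    "wps: list of (pos,yaw,pitch[,speed]); prints rows grouped by 5"
    if start is None: _,p,r=st()
    else: p,r=start
    p=np.array(p,float); out=[]
    for w in wps:
        P=np.array(w[0],float); R=pose(w[1],w[2] if len(w)>2 else 0); v=w[3] if len(w)>3 else vmax
        rv=(r.inv()*R).as_rotvec(); n=max(1,int(np.ceil(max(np.linalg.norm(P-p)/v,np.abs(rv).max()/wmax)-1e-6)))
        p0,r0=p.copy(),r
        for i in range(1,n+1):
            Pi=p0+(P-p0)*i/n; Ri=r0*Ro.from_rotvec(rv*i/n)
            l=np.round(r.inv().apply(Pi-p)/.5,3); d=np.round((r.inv()*Ri).as_rotvec()/.08,2)
            p=p+r.apply(l*.5); r=r*Ro.from_rotvec(d*.08); out.append((l+0.,d+0.))
        out.append(None)
    k=0
    for o in out:
        if o is None: print("--"); continue
        l,d=o; print("L",[float(x) for x in l],"D" if d.any() else "",[float(x) for x in d] if d.any() else "")
    return p,r
E
python3 - <<'E'
from plan import *
rows([([.40,.0,.20],18.3)])
# hook/rail geometry
for n in("scene","top"):
    W=np.load(n+"0.npz")["W"].reshape(-1,3); a=np.deg2rad(4.1); ex=np.array([np.cos(a),np.sin(a)]); ey=np.array([-ex[1],ex[0]])
    m=(W[:,2]>.12)&(W[:,2]<.17)&(W[:,0]>.45)&(W[:,0]<.7)&(W[:,1]>.05)&(W[:,1]<.45); Q=W[m]; X=(Q[:,:2]-[.565,.245])@ex; Y=(Q[:,:2]-[.565,.245])@ey
    h=X<.04
    print(n,"X",np.percentile(X,[0.5,2,50,98,99.5]).round(4))
    ys=np.sort(Y[h]); g=np.split(ys,np.where(np.diff(ys)>.02)[0]+1); print([(round(float(k.mean()),4),len(k)) for k in g])
    for k in g:
        mm=h&(Y>=k[0])&(Y<=k[-1]); print(X[mm].min().round(4), [ (float(np.round(b,3)),float(Q[:,2][mm&(abs(X-b)<.003)].max().round(4)) if (mm&(abs(X-b)<.003)).any() else None) for b in np.arange(-.03,.04,.006)])
E
```

```text
L [-0.06, -0.07, 0.004] D [0.0, 0.0, -0.81]
L [-0.055, -0.074, 0.003] D [0.0, 0.0, -0.82]
L [-0.05, -0.078, 0.004] D [-0.01, 0.0, -0.81]
L [-0.045, -0.08, 0.004] D [0.0, 0.0, -0.81]
L [-0.039, -0.084, 0.003] D [0.0, 0.0, -0.81]
L [-0.035, -0.085, 0.004] D [0.0, 0.0, -0.82]
L [-0.028, -0.088, 0.004] D [0.0, -0.01, -0.81]
L [-0.023, -0.089, 0.003] D [0.0, 0.0, -0.81]
L [-0.017, -0.091, 0.004] D [0.0, 0.0, -0.81]
L [-0.011, -0.092, 0.004] D [-0.01, 0.0, -0.82]
L [-0.005, -0.092, 0.003] D [0.0, 0.0, -0.81]
L [0.001, -0.092, 0.004] D [0.0, 0.0, -0.81]
--
scene X [-0.022  -0.0183  0.0577  0.0663  0.0668]
[(-0.1143, 110), (-0.0393, 109), (0.0355, 105), (0.1104, 96)]
-0.023 [(-0.03, None), (-0.024, 0.1603), (-0.018, 0.1594), (-0.012, 0.1551), (-0.006, 0.1519), (-0.0, 0.1471), (0.006, 0.1454), (0.012, 0.1434), (0.018, 0.1456), (0.024, 0.1464), (0.03, 0.1464), (0.036, 0.1474)]
-0.0237 [(-0.03, None), (-0.024, 0.1586), (-0.018, 0.1592), (-0.012, 0.1556), (-0.006, 0.1497), (-0.0, 0.1461), (0.006, 0.1437), (0.012, 0.1447), (0.018, 0.1456), (0.024, 0.1465), (0.03, 0.1486), (0.036, 0.1476)]
-0.0241
[... 669 characters left out ...]
(0.018, 0.1496), (0.024, 0.1491), (0.03, 0.1469), (0.036, 0.1474)]
-0.0246 [(-0.03, None), (-0.024, 0.1618), (-0.018, 0.1599), (-0.012, 0.1522), (-0.006, 0.1468), (-0.0, 0.1457), (0.006, 0.1459), (0.012, 0.1459), (0.018, 0.151), (0.024, 0.15), (0.03, 0.1516), (0.036, 0.1486)]
-0.0248 [(-0.03, None), (-0.024, 0.1644), (-0.018, 0.1596), (-0.012, 0.1533), (-0.006, 0.1497), (-0.0, 0.1435), (0.006, 0.1442), (0.012, 0.1452), (0.018, 0.1462), (0.024, 0.1465), (0.03, 0.1492), (0.036, 0.1512)]
-0.023 [(-0.03, None), (-0.024, 0.1625), (-0.018, 0.1636), (-0.012, 0.1538), (-0.006, 0.1506), (-0.0, 0.1469), (0.006, 0.1471), (0.012, 0.1431), (0.018, 0.1446), (0.024, 0.148), (0.03, 0.1472), (0.036, 0.1524)]
```

servo_tool:
  deltas:
    - {"linear": [-0.06,-0.07,0.004],"delta_rot": [0,0,-0.81]}
    - {"linear": [-0.055,-0.074,0.003],"delta_rot": [0,0,-0.82]}
    - {"linear": [-0.05,-0.078,0.004],"delta_rot": [-0.01,0,-0.81]}
    - {"linear": [-0.045,-0.08,0.004],"delta_rot": [0,0,-0.81]}
    - {"linear": [-0.039,-0.084,0.003],"delta_rot": [0,0,-0.81]}

```text
time_s: 0.6
ee_pos: [0.3221, 0.3117, 0.2129]
tcp_rot: [-0.0, 0.066, 0.998, 0.0]
ft_force: [-0.1, -0.4, -0.7]
width: 0.997
grasp_force: 0.0
```

servo_tool:
  deltas:
    - {"linear": [-0.035,-0.085,0.004],"delta_rot": [0,0,-0.82]}
    - {"linear": [-0.028,-0.088,0.004],"delta_rot": [0,-0.01,-0.81]}
    - {"linear": [-0.023,-0.089,0.003],"delta_rot": [0,0,-0.81]}
    - {"linear": [-0.017,-0.091,0.004],"delta_rot": [0,0,-0.81]}
    - {"linear": [-0.011,-0.092,0.004],"delta_rot": [-0.01,0,-0.82]}

```text
time_s: 1.1
ee_pos: [0.378, 0.0879, 0.2037]
tcp_rot: [0.001, -0.096, 0.995, 0.001]
ft_force: [1.0, -0.5, 1.0]
width: 1.001
grasp_force: 0.0
```

servo_tool:
  deltas:
    - {"linear": [-0.005,-0.092,0.003],"delta_rot": [0,0,-0.81]}
    - {"linear": [0.001,-0.092,0.004],"delta_rot": [0,0,-0.81]}
    - {"linear": [0,0,0]}
    - {"linear": [0,0,0]}

```text
validation failed for argument at $.de...
```

```bash
python3 - <<'E'
from plan import *; from m import rect
s,p,r=st(); print(p,r.as_matrix().round(3))
im,W=cloud("wrist"); save("w1",im)
hsv=cv2.cvtColor(im,cv2.COLOR_RGB2HSV); H,S,V=[hsv[...,i].astype(int) for i in range(3)]
rect("w",im,W,(W[...,2]>.027)&(W[...,2]<.045)&(W[...,0]>.3),"handle",(.02,.05))
rect("w",im,W,(H>8)&(H<20)&(S>200),"org",(.03,.05))
m=(W[...,2]>.014)&(W[...,2]<.024)&(S<60); rect("w",im,W,m,"blade",(.01,.03))
rect("w",im,W,((H<4)|(H>175))&(S>200),"red",(-.01,.03))
E
```

```text
[0.37804026 0.08790255 0.20366772] [[-0.981 -0.192  0.001]
 [-0.192  0.981  0.002]
 [-0.001  0.001 -1.   ]]
w handle [213. 241.] c [420.3 -10.9] size [64.7 20.3] a 17.88 z [29.5 33.4 34.9]
w handle [232. 293.] c [469.2  15.2] size [16.2  1.9] a 15.67 z [27.8 30.2 31.9]
w handle [  8. 298.] c [ 520.7 -211.6] size [ 1.4 21.1] a 5.21 z [27.3 28.9 31.2]
w handle [ 36. 300.] c [ 518.8 -185.2] size [ 1.7 12.7] a 2.83 z [27.4 28.6 30.9]
w org [222. 256.] c [ 4.282e+02 -2.000e-01] size [34.5  6.4] a 12.73 z [31.2 33.2 34.5]
w blade [ 43. 118.] c [ 333.8 -187.1] size [30.9 87.7] a 15.6 z [19.4 20.8 22. ]
w blade [416. 263.] c [405.7 199.2] size [10.1  4.4] a 44.96 z [14.6 19.4 21.3]
w blade [633. 291.] c [391.  436.7] size [ 8.4 19.7] a 76.85 z [14.7 18.6 23.5]
w blade [ 43. 296.] c [ 518.1 -179. ] size [  2.3 110.6] a 4.37 z [14.5 18.  23.3]
w blade [232. 323.] c [505.3  14.3] size [43.8 20.1] a 17.73 z [19.3 20.4 21.5]
w blade [284. 423.] c [630.8  96.6] size [12.  3.] a 87.58 z [14.6 17.8 21.5]
w red [246. 299.] c [473.7  21.2] size [128.1  30. ] a 27.85 z [ 2.7  4.  15.7]
w red [188. 273.] c [466.7 -36.8] size [73.4 26.7] a 3.41 z [2.7 4.2 8.3]
```

View pics/w1.png

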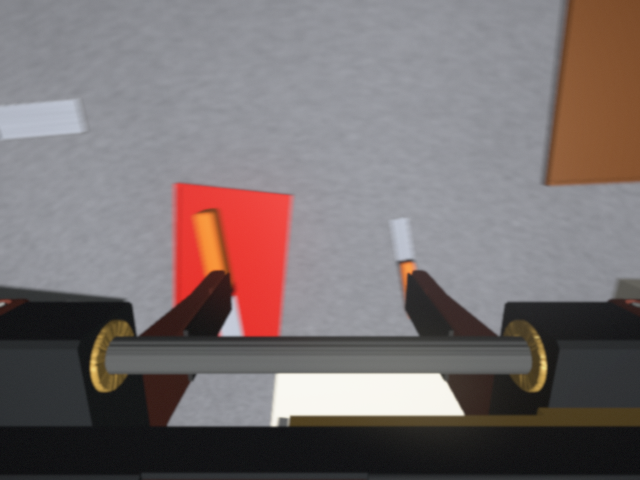

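The wrist view shows the pry (handle ~(213,240), blade (232,323)) in the red tray, and its 18° yaw agrees with the other views. I'll descend with the fingers partly closed.

```bash
python3 - <<'E'
from plan import *
rows([([.4596,-.001,.10],18),([.4596,-.001,.012],18,0,.03)])
E
```

```text
L [-0.032, -0.048, 0.052] D [-0.01, 0.0, -0.39]
L [-0.03, -0.049, 0.051] D [-0.01, 0.0, -0.38]
L [-0.028, -0.05, 0.052] D [-0.01, 0.0, -0.39]
L [-0.027, -0.051, 0.052] D [-0.01, 0.0, -0.39]
--
L [0.0, 0.0, 0.059]  
L [0.0, 0.0, 0.058]  
L [0.0, 0.0, 0.059]  
--
```

servo_tool:
  deltas:
    - {"linear": [-0.032,-0.048,0.052],"delta_rot": [-0.01,0,-0.39]}
    - {"linear": [-0.03,-0.049,0.051],"delta_rot": [-0.01,0,-0.38]}
    - {"linear": [-0.028,-0.05,0.052],"delta_rot": [-0.01,0,-0.39]}
    - {"linear": [-0.027,-0.051,0.052],"delta_rot": [-0.01,0,-0.39]}
    - {"linear": [0,0,0],"delta_rot": [0,0,0]}
  fingers: 0.45

```text
time_s: 1.65
ee_pos: [0.4571, 0.0056, 0.0952]
tcp_rot: [-0.004, -0.155, 0.988, 0.003]
ft_force: [-0.2, -0.9, -0.4]
width: 0.586
grasp_force: 0.0
```

servo_tool:
  deltas:
    - {"linear": [0,0,0],"delta_rot": [0,0,0]}
    - {"linear": [0,0,0],"delta_rot": [0,0,0]}

```text
time_s: 1.85
ee_pos: [0.4584, 0.008, 0.1014]
tcp_rot: [0.001, -0.156, 0.988, 0.002]
ft_force: [-0.2, 0.3, 0.3]
width: 0.548
grasp_force: 0.0
```

```bash
python3 - <<'E'
from plan import *; from m import rect
im,W=cloud("top"); rect("t",im,W,(W[...,2]>.024)&(W[...,2]<.045)&(abs(W[...,1])<.1)&(W[...,0]<.46)&(W[...,0]>.3),"handle",(.02,.05))
im,W=cloud("scene"); rect("s",im,W,(W[...,2]>.024)&(W[...,2]<.045)&(abs(W[...,1])<.1)&(W[...,0]<.5)&(W[...,0]>.3),"handle",(.02,.05))
rows([([.4596,-.001,.012],18,0,.03)])
E
```

```text
t handle [315. 270.] c [413.3 -16.8] size [56.4 19.7] a 17.97 z [27.2 33.4 37.7]
s handle [305. 249.] c [432.9 -11.5] size [95.  22.3] a 18.1 z [25.6 32.8 36. ]
L [0.001, -0.005, 0.045] D [0.01, 0.01, 0.0]
L [0.001, -0.004, 0.045] D [0.01, 0.01, 0.0]
L [0.001, -0.005, 0.045] D [0.01, 0.02, 0.0]
L [0.001, -0.004, 0.045] D [0.01, 0.01, 0.0]
--
```

servo_tool:
  deltas:
    - {"linear": [0.001,-0.005,0.045],"delta_rot": [0.01,0.01,0]}
    - {"linear": [0.001,-0.004,0.045],"delta_rot": [0.01,0.01,0]}
    - {"linear": [0.001,-0.005,0.045],"delta_rot": [0.01,0.02,0]}
    - {"linear": [0.001,-0.004,0.045],"delta_rot": [0.01,0.01,0]}
    - {"linear": [0,0,0],"delta_rot": [0,0,0]}

```text
time_s: 2.45
ee_pos: [0.4573, -0.001, 0.0081]
tcp_rot: [-0.003, -0.156, 0.988, 0.001]
ft_force: [-1.0, 1.6, 0.2]
width: 0.549
grasp_force: 0.0
```

servo_tool:
  deltas:
    - {"linear": [0,0,0],"delta_rot": [0,0,0]}
    - {"linear": [0,0,0],"delta_rot": [0,0,0]}
    - {"linear": [0,0,0],"delta_rot": [0,0,0]}
    - {"linear": [0,0,0],"delta_rot": [0,0,0]}
    - {"linear": [0,0,0],"delta_rot": [0,0,0]}
  fingers: 1
  grip_force: 60

```text
time_s: 2.95
ee_pos: [0.4599, -0.0013, 0.0116]
tcp_rot: [-0.0, -0.156, 0.988, 0.0]
ft_force: [-1.8, 3.0, 5.0]
width: 0.222
grasp_force: 59.9
```

servo_tool:
  deltas:
    - {"linear": [0,0,0],"delta_rot": [0,0,0]}
    - {"linear": [0,0,0],"delta_rot": [0,0,0]}

```text
time_s: 3.15
ee_pos: [0.4599, -0.0013, 0.0116]
tcp_rot: [-0.0, -0.156, 0.988, 0.0]
ft_force: [-0.6, 1.8, 5.5]
width: 0.223
grasp_force: 59.9
```

```bash
python3 - <<'E'
from plan import *
rows([([.44,-.005,.20],18),([.4128,-.2667,.20],4.3),([.4128,-.2667,.1136],4.3)])
E
```

```text
L [0.01, 0.001, -0.094]  
L [0.01, 0.002, -0.094] D [0.01, 0.0, 0.0]
L [0.01, 0.001, -0.095]  
L [0.01, 0.002, -0.094] D [0.0, -0.01, 0.0]
--
L [0.036, -0.08, 0.0] D [0.0, 0.0, 0.5]
L [0.032, -0.082, 0.0] D [0.0, 0.0, 0.49]
L [0.029, -0.083, 0.0] D [0.0, 0.0, 0.5]
L [0.026, -0.084, 0.0] D [0.0, 0.0, 0.5]
L [0.022, -0.084, 0.0] D [0.0, 0.0, 0.5]
L [0.019, -0.086, 0.0] D [0.0, 0.0, 0.49]
--
L [0.0, 0.0, 0.086]  
L [0.0, 0.0, 0.087]  
--
```

servo_tool:
  deltas:
    - {"linear": [0.01,0.001,-0.094],"delta_rot": [0,0,0]}
    - {"linear": [0.01,0.002,-0.094],"delta_rot": [0.01,0,0]}
    - {"linear": [0.01,0.001,-0.095],"delta_rot": [0,0,0]}
    - {"linear": [0.01,0.002,-0.094],"delta_rot": [0,-0.01,0]}
    - {"linear": [0.036,-0.08,0],"delta_rot": [0,0,0.5]}

```text
time_s: 3.65
ee_pos: [0.4373, -0.0463, 0.2066]
tcp_rot: [0.005, -0.139, 0.99, -0.001]
ft_force: [1.5, -1.1, -1.4]
width: 0.225
grasp_force: 59.9
```

servo_tool:
  deltas:
    - {"linear": [0.032,-0.082,0],"delta_rot": [0,0,0.49]}
    - {"linear": [0.029,-0.083,0],"delta_rot": [0,0,0.5]}
    - {"linear": [0.026,-0.084,0],"delta_rot": [0,0,0.5]}
    - {"linear": [0.022,-0.084,0],"delta_rot": [0,0,0.5]}
    - {"linear": [0.019,-0.086,0],"delta_rot": [0,0,0.49]}

```text
time_s: 4.15
ee_pos: [0.4118, -0.2686, 0.1985]
tcp_rot: [-0.001, -0.037, 0.999, 0.0]
ft_force: [1.7, -0.2, -1.8]
width: 0.222
grasp_force: 59.9
```

servo_tool:
  deltas:
    - {"linear": [0,0,0.086],"delta_rot": [0,0,0]}
    - {"linear": [0,0,0.087],"delta_rot": [0,0,0]}
    - {"linear": [0,0,0],"delta_rot": [0,0,0]}
    - {"linear": [0,0,0],"delta_rot": [0,0,0]}
    - {"linear": [0,0,0],"delta_rot": [0,0,0]}

```text
time_s: 4.65
ee_pos: [0.4135, -0.2674, 0.1155]
tcp_rot: [0.001, -0.038, 0.999, -0.001]
ft_force: [-0.2, -0.5, -0.9]
width: 0.226
grasp_force: 59.9
```

```bash
python3 - <<'E'
from plan import *
s,p,r=st(); print(p,r.as_matrix().round(3))
a=np.deg2rad(4.3); ex=np.array([np.cos(a),np.sin(a)]); ey=np.array([-ex[1],ex[0]])
for n in("top","scene"):
    im,W=cloud(n); save(n+"1",im)
    Q=W.reshape(-1,3); X=(Q[:,:2]-[.521,-.2585])@ex; Y=(Q[:,:2]-[.521,-.2585])@ey
    m=(X>-.09)&(X<-.006)&(abs(Y)<.03)&(Q[:,2]>.10)&(Q[:,2]<.132)
    for b in np.arange(-.085,-.005,.008):
        k=m&(abs(X-b)<.004)
        if k.sum()>3: print(n,b.round(3),k.sum(),"Y",np.percentile(Y[k],[3,97]).round(4),"z",np.median(Q[k,2]).round(4))
    if m.any(): print("max X",np.percentile(X[m],98))
cv2.imwrite("pics/c1.png",cv2.resize(cv2.imread("pics/scene1.png")[200:400,130:390],None,fx=3,fy=3))
E
```

```text
[ 0.41352456 -0.26738269  0.11547341] [[-0.997 -0.076  0.002]
 [-0.076  0.997 -0.003]
 [-0.001 -0.003 -1.   ]]
top -0.069 5 Y [-0.0004  0.0079] z 0.125
top -0.061 15 Y [-0.0047  0.0073] z 0.1244
top -0.053 19 Y [-0.0077  0.0065] z 0.1238
top -0.045 22 Y [-0.0102  0.0064] z 0.1239
top -0.037 26 Y [-0.0148  0.0063] z 0.1242
top -0.029 25 Y [-0.0139  0.0068] z 0.1247
max X -0.02513231372841017
scene -0.085 44 Y [-0.0145  0.0067] z 0.1255
scene -0.077 40 Y [-0.0146  0.0073] z 0.1251
scene -0.069 42 Y [-0.0152  0.0072] z 0.1252
scene -0.061 40 Y [-0.0147  0.0069] z 0.1249
scene -0.053 41 Y [-0.0148  0.0076] z 0.1254
scene -0.045 46 Y [-0.0151  0.0067] z 0.1247
scene -0.037 43 Y [-0.0144  0.0076] z 0.1241
scene -0.029 40 Y [-0.0148  0.0072] z 0.1248
scene -0.021 11 Y [-0.0144  0.0049] z 0.1241
max X -0.024772190145385075
```

View pics/c1.png

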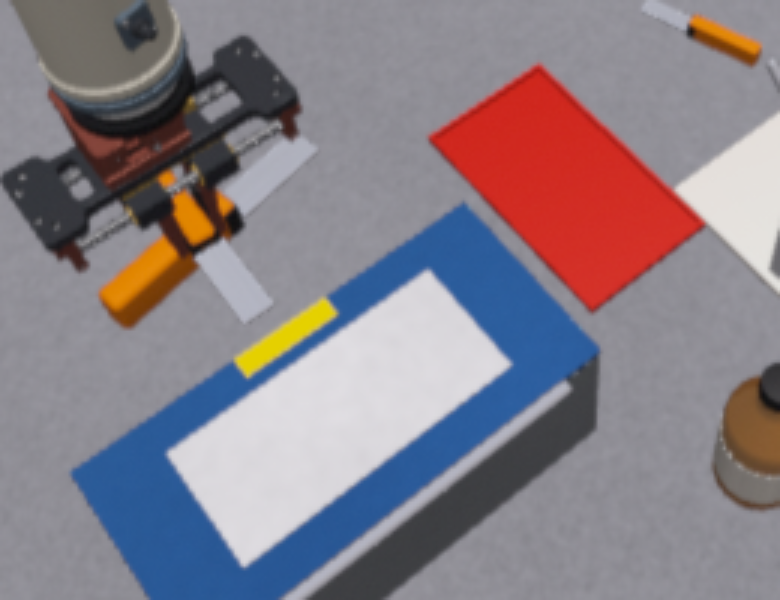

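The crop shows the blade tip (~(255,310)) level in front of the yellow mark. The blade's mid-height is 0.123 and the tip is 25 mm out, so I insert it 2 mm lower.

servo_tool:
  deltas:
    - {"linear": [-0.01,0.004,0.005],"delta_rot": [0,0,0]}
    - {"linear": [-0.025,0.002,0],"delta_rot": [0,0,0]}
    - {"linear": [-0.025,0,0],"delta_rot": [0,0,0]}
    - {"linear": [-0.025,0,0],"delta_rot": [0,0,0]}
    - {"linear": [-0.025,0,0],"delta_rot": [0,0,0]}

```text
time_s: 5.25
ee_pos: [0.4684, -0.2594, 0.1097]
tcp_rot: [-0.001, -0.038, 0.999, 0.0]
ft_force: [0.2, 0.5, -0.8]
width: 0.224
grasp_force: 59.9
```

servo_tool:
  deltas:
    - {"linear": [0,0,0],"delta_rot": [0,0,0]}
    - {"linear": [0,0,0],"delta_rot": [0,0,0]}
    - {"linear": [0,0,0],"delta_rot": [0,0,0]}

```text
time_s: 5.55
ee_pos: [0.4667, -0.2597, 0.1096]
tcp_rot: [-0.001, -0.038, 0.999, 0.0]
ft_force: [0.1, 0.9, -1.6]
width: 0.223
grasp_force: 59.9
```

```bash
cat > lid.py <<'E'
from plan import *
a=np.deg2rad(4.3); ex=np.array([np.cos(a),np.sin(a)]); ey=np.array([-ex[1],ex[0]]); N=np.array([.521,-.2585])
def B(X,Y,z): return np.r_[N+X*ex+Y*ey,z]
def bc(p): d=np.asarray(p)[:2]-N; return np.round([d@ex,d@ey,p[2]],4)
E
python3 - <<'E'
from lid import *
s,p,r=st(); print(bc(p),s["ft_force"])
t=lambda X,z,v:(B(X-.0835,.0,z-.0077),4.3,0,v)
rows([t(.03,.169,.01),t(.057,.201,.012),t(.089,.224,.015),t(.127,.233,.015),t(.153,.232,.015),t(.168,.224,.015)])
E
```

```text
[-0.0542  0.0029  0.1096] [ 0.09353469  0.90659571 -1.60317246]
L [0.0, -0.001, -0.017]  
L [0.0, -0.001, -0.017] D [0.0, -0.01, 0.0]
L [-0.001, -0.001, -0.018]  
L [0.0, -0.001, -0.017] D [0.0, -0.01, 0.0]
L [0.0, -0.001, -0.017]  
L [0.0, -0.001, -0.017] D [0.0, -0.01, 0.0]
--
L [-0.014, 0.0, -0.016]  
L [-0.013, 0.0, -0.016]  
L [-0.014, 0.0, -0.016]  
L [-0.013, 0.0, -0.016]  
--
L [-0.021, 0.0, -0.015]  
L [-0.022, 0.0, -0.016]  
L [-0.021, 0.0, -0.015]  
--
L [-0.025, 0.0, -0.006]  
L [-0.026, 0.0, -0.006]  
L [-0.025, 0.0, -0.006]  
--
L [-0.026, 0.0, 0.001]  
L [-0.026, 0.0, 0.001]  
--
L [-0.015, 0.0, 0.008]  
L [-0.015, 0.0, 0.008]  
--
```

servo_tool:
  deltas:
    - {"linear": [0,-0.001,-0.017],"delta_rot": [0,0,0]}
    - {"linear": [0,-0.001,-0.017],"delta_rot": [0,-0.01,0]}
    - {"linear": [-0.001,-0.001,-0.018],"delta_rot": [0,0,0]}
    - {"linear": [0,-0.001,-0.017],"delta_rot": [0,-0.01,0]}
    - {"linear": [0,-0.001,-0.017],"delta_rot": [0,0,0]}

```text
time_s: 6.05
ee_pos: [0.4677, -0.2623, 0.1535]
tcp_rot: [0.0, -0.037, 0.999, -0.0]
ft_force: [1.2, 0.5, -4.9]
width: 0.229
grasp_force: 59.9
```

servo_tool:
  deltas:
    - {"linear": [0,-0.001,-0.017],"delta_rot": [0,-0.01,0]}
    - {"linear": [0,0,0],"delta_rot": [0,0,0]}
    - {"linear": [0,0,0],"delta_rot": [0,0,0]}

```text
time_s: 6.35
ee_pos: [0.4681, -0.2631, 0.1624]
tcp_rot: [0.001, -0.037, 0.999, -0.001]
ft_force: [-0.5, 0.0, -2.1]
width: 0.224
grasp_force: 59.9
```

```bash
python3 - <<'E'
from lid import *
s,p,r=st(); print(bc(p),s["ft_force"],s["wrist_torque"])
for n in ("scene",):
    im,W=cloud(n); save(n+"2",im); hsv=cv2.cvtColor(im,cv2.COLOR_RGB2HSV); H,S,V=[hsv[...,i].astype(int) for i in range(3)]
    m=(H>100)&(H<125)&(S>150)&(V>40)&(W[...,0]>.45)&(W[...,2]>.1); P=W[m]; P=P[np.isfinite(P[:,0])]
    X=(P[:,:2]-N)@ex; f=np.polyfit(X,P[:,2],1); print("lid ang",-np.arctan(f[0]),"z@hinge",np.polyval(f,.145), X.min())
cv2.imwrite("pics/c2.png",cv2.resize(cv2.imread("pics/scene2.png")[180:420,130:390],None,fx=2.5,fy=2.5))
E
```

```text
[-0.0531 -0.0006  0.1624] [-0.51993074  0.00510715 -2.05206152] [0.05114131 0.01345785 0.02438205]
lid ang 0.3785190180593721 z@hinge 0.13323204383391596 0.009640555643006261
```

View pics/c2.png

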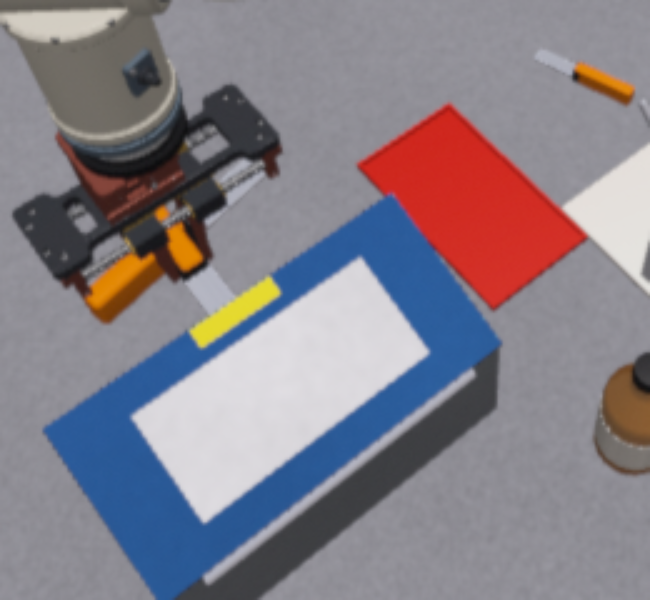

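The lid is levered to 0.38 rad with the blade under it (blade at ~(210,290)). Next is the opening arc.

servo_tool:
  deltas:
    - {"linear": [-0.014,0,-0.016],"delta_rot": [0,0,0]}
    - {"linear": [-0.013,0,-0.016],"delta_rot": [0,0,0]}
    - {"linear": [-0.014,0,-0.016],"delta_rot": [0,0,0]}
    - {"linear": [-0.013,0,-0.016],"delta_rot": [0,0,0]}
    - {"linear": [-0.021,0,-0.015],"delta_rot": [0,0,0]}

```text
time_s: 6.9
ee_pos: [0.5056, -0.2599, 0.202]
tcp_rot: [0.0, -0.037, 0.999, -0.0]
ft_force: [-3.6, -0.1, -1.7]
width: 0.226
grasp_force: 59.9
```

servo_tool:
  deltas:
    - {"linear": [-0.022,0,-0.016],"delta_rot": [0,0,0]}
    - {"linear": [-0.021,0,-0.015],"delta_rot": [0,0,0]}
    - {"linear": [0,0,0],"delta_rot": [0,0,0]}

```text
time_s: 7.2
ee_pos: [0.5287, -0.258, 0.218]
tcp_rot: [0.002, -0.038, 0.999, -0.001]
ft_force: [0.8, 0.8, -0.2]
width: 0.223
grasp_force: 59.9
```

servo_tool:
  deltas:
    - {"linear": [-0.025,0,-0.006],"delta_rot": [0,0,0]}
    - {"linear": [-0.026,0,-0.006],"delta_rot": [0,0,0]}
    - {"linear": [-0.025,0,-0.006],"delta_rot": [0,0,0]}
    - {"linear": [-0.026,0,0.001],"delta_rot": [0,0,0]}
    - {"linear": [-0.026,0,0.001],"delta_rot": [0,0,0]}

```text
time_s: 7.7
ee_pos: [0.5911, -0.2535, 0.2256]
tcp_rot: [0.001, -0.038, 0.999, -0.0]
ft_force: [-2.9, -0.2, 0.3]
width: 0.222
grasp_force: 59.9
```

servo_tool:
  deltas:
    - {"linear": [-0.015,0,0.008],"delta_rot": [0,0,0]}
    - {"linear": [-0.015,0,0.008],"delta_rot": [0,0,0]}
    - {"linear": [0,0,0],"delta_rot": [0,0,0]}
    - {"linear": [0,0,0],"delta_rot": [0,0,0]}

```text
time_s: 8.1
ee_pos: [0.6054, -0.2521, 0.2158]
tcp_rot: [0.0, -0.038, 0.999, 0.0]
ft_force: [0.2, -0.2, -1.0]
width: 0.226
grasp_force: 59.9
```

```bash
python3 - <<'E'
from lid import *
s,p,r=st(); print(bc(p),s["ft_force"],s["wrist_torque"])
for n in ("scene","top"):
    im,W=cloud(n); save(n+"3",im); np.savez(n+"3.npz",im=im,W=W); P=W[np.isfinite(W[...,0])].reshape(-1,3)
    X=(P[:,:2]-N)@ex; Y=(P[:,:2]-N)@ey
    for z in np.arange(.14,.28,.02):
        k=(abs(P[:,2]-z)<.005)&(abs(Y)<.16)&(abs(Y)>.06)&(X>.05)&(X<.25)
        print(n,z.round(2),k.sum(),np.percentile(X[k],[5,50,95]).round(4) if k.any() else "")
im=cv2.imread("pics/scene3.png"); t=cv2.imread("pics/top3.png")
cv2.imwrite("pics/c3.png",np.hstack([cv2.resize(im[180:430,130:400],(420,389)),cv2.resize(t[120:270,300:480],(467,389))[:,:380]]))
E
```

```text
[8.460e-02 1.000e-04 2.158e-01] [ 0.15803725 -0.19692786 -0.97280011] [ 0.07777796 -0.03987553  0.01748229]
scene 0.14 28 [0.1531 0.1538 0.1552]
scene 0.16 48 [0.1582 0.1597 0.1613]
scene 0.18 49 [0.1636 0.1651 0.1665]
scene 0.2 46 [0.1688 0.1704 0.1718]
scene 0.22 62 [0.174  0.1754 0.1771]
scene 0.24 92 [0.1793 0.1807 0.1816]
scene 0.26 81 [0.1844 0.1857 0.1867]
scene 0.28 0 
top 0.14 67 [0.1453 0.1479 0.1499]
top 0.16 69 [0.1499 0.153  0.1556]
top 0.18 74 [0.1558 0.1582 0.1612]
top 0.2 81 [0.161  0.1633 0.1664]
top 0.22 76 [0.1659 0.1683 0.1708]
top 0.24 79 [0.1714 0.1736 0.1759]
top 0.26 93 [0.1762 0.179  0.1824]
top 0.28 0
```

View pics/c3.png

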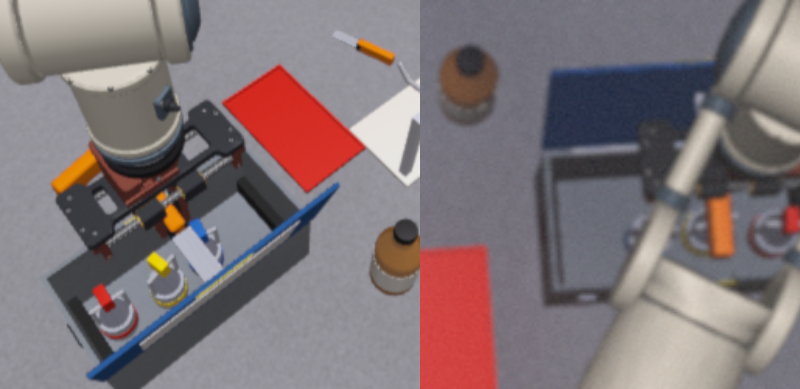

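The crop shows the lid fully back (fit 1.83 rad). Red, yellow and blue cans are in the box, with an empty place at the +y end. Now I put the blade back in the red tray.

```bash
python3 - <<'E'
from lid import *
P,R=rows([(B(.02,0,.225),4.3,0),([.464,.004,.21],4.7),([.464,.004,.05],4.7),([.464,.004,.013],4.7,0,.02)])
E
```

```text
L [0.064, 0.0, -0.009]  
L [0.065, 0.0, -0.009] D [0.0, 0.01, 0.0]
--
L [0.019, 0.089, 0.005] D [0.0, 0.0, -0.01]
L [0.019, 0.088, 0.005] D [0.0, 0.0, -0.02]
L [0.019, 0.089, 0.005] D [0.0, 0.0, -0.01]
L [0.018, 0.089, 0.005] D [0.0, 0.0, -0.02]
L [0.019, 0.089, 0.005] D [0.0, 0.0, -0.01]
L [0.019, 0.089, 0.006] D [0.0, 0.0, -0.02]
--
L [0.0, 0.0, 0.08]  
L [0.0, 0.0, 0.08]  
L [0.0, 0.0, 0.08]  
L [0.0, 0.0, 0.08]  
--
L [0.0, 0.0, 0.037]  
L [0.0, 0.0, 0.037]  
--
```

servo_tool:
  deltas:
    - {"linear": [0.064,0,-0.009],"delta_rot": [0,0,0]}
    - {"linear": [0.065,0,-0.009],"delta_rot": [0,0.01,0]}
    - {"linear": [0.019,0.089,0.005],"delta_rot": [0,0,-0.01]}
    - {"linear": [0.019,0.088,0.005],"delta_rot": [0,0,-0.02]}
    - {"linear": [0.019,0.089,0.005],"delta_rot": [0,0,-0.01]}

```text
time_s: 8.7
ee_pos: [0.5015, -0.1258, 0.218]
tcp_rot: [0.001, -0.038, 0.999, -0.0]
ft_force: [2.1, -0.2, -1.0]
width: 0.226
grasp_force: 59.9
```

servo_tool:
  deltas:
    - {"linear": [0.018,0.089,0.005],"delta_rot": [0,0,-0.02]}
    - {"linear": [0.019,0.089,0.005],"delta_rot": [0,0,-0.01]}
    - {"linear": [0.019,0.089,0.006],"delta_rot": [0,0,-0.02]}
    - {"linear": [0,0,0.08],"delta_rot": [0,0,0]}
    - {"linear": [0,0,0.08],"delta_rot": [0,0,0]}

```text
time_s: 9.2
ee_pos: [0.4645, 0.0056, 0.1309]
tcp_rot: [0.003, -0.043, 0.999, -0.0]
ft_force: [0.5, 0.2, -1.9]
width: 0.224
grasp_force: 59.9
```

servo_tool:
  deltas:
    - {"linear": [0,0,0.08],"delta_rot": [0,0,0]}
    - {"linear": [0,0,0.08],"delta_rot": [0,0,0]}
    - {"linear": [0,0,0.035],"delta_rot": [0,0,0]}
    - {"linear": [0,0,0.03],"delta_rot": [0,0,0]}
    - {"linear": [0,0,0],"delta_rot": [0,0,0]}

```text
time_s: 9.7
ee_pos: [0.4627, 0.0042, 0.0156]
tcp_rot: [-0.001, -0.041, 0.999, 0.0]
ft_force: [-1.4, 0.1, -2.0]
width: 0.224
grasp_force: 59.9
```

servo_tool:
  deltas:
    - {"linear": [0,0,0],"delta_rot": [0,0,0]}
    - {"linear": [0,0,0],"delta_rot": [0,0,0]}
    - {"linear": [0,0,0],"delta_rot": [0,0,0]}

```text
time_s: 10.0
ee_pos: [0.4649, 0.0041, 0.0189]
tcp_rot: [0.001, -0.041, 0.999, -0.0]
ft_force: [-0.6, -0.0, -1.7]
width: 0.222
grasp_force: 59.9
```

servo_tool:
  deltas:
    - {"linear": [0,0,0.007],"delta_rot": [0,0,0]}
    - {"linear": [0,0,0.006],"delta_rot": [0,0,0]}
    - {"linear": [0,0,0],"delta_rot": [0,0,0]}
    - {"linear": [0,0,0],"delta_rot": [0,0,0]}

```text
time_s: 10.4
ee_pos: [0.4644, 0.0042, 0.0116]
tcp_rot: [0.001, -0.041, 0.999, -0.0]
ft_force: [-0.6, 0.3, 5.8]
width: 0.222
grasp_force: 59.9
```

servo_tool:
  deltas:
    - {"linear": [0,0,0],"delta_rot": [0,0,0]}
    - {"linear": [0,0,0],"delta_rot": [0,0,0]}
    - {"linear": [0,0,0],"delta_rot": [0,0,0]}
    - {"linear": [0,0,0],"delta_rot": [0,0,0]}
    - {"linear": [0,0,0],"delta_rot": [0,0,0]}
  fingers: 0.5

```text
time_s: 10.9
ee_pos: [0.4638, 0.0042, 0.0106]
tcp_rot: [-0.0, -0.041, 0.999, -0.0]
ft_force: [-0.0, 0.3, -0.4]
width: 0.499
grasp_force: 0.0
```

servo_tool:
  deltas:
    - {"linear": [0,0,-0.03],"delta_rot": [0,0,0]}
    - {"linear": [0,0,-0.08],"delta_rot": [0,0,0]}
    - {"linear": [0,0,-0.08],"delta_rot": [0,0,0]}
    - {"linear": [0,0,-0.09],"delta_rot": [0,0,0]}
    - {"linear": [0,0,-0.09],"delta_rot": [0,0,0]}

```text
time_s: 11.4
ee_pos: [0.4635, 0.0042, 0.1988]
tcp_rot: [0.0, -0.041, 0.999, -0.0]
ft_force: [0.2, 0.1, 0.5]
width: 0.498
grasp_force: 0.0
```

```bash
cat > cans.py <<'E'
from lid import *
RNG={"red":lambda H,S,V:((H<6)|(H>174)),"yel":lambda H,S,V:(H>22)&(H<34),"blu":lambda H,S,V:(H>98)&(H<125),"grn":lambda H,S,V:(H>40)&(H<90)}
def run(tag):
    s,p,r=st(); print("tcp",p.round(4),s["width"],s["time_s"])
    for n in("scene","top"):
        im,W=cloud(n); save(n+tag,im); hsv=cv2.cvtColor(im,cv2.COLOR_RGB2HSV); H,S,V=[hsv[...,i].astype(int) for i in range(3)]
        X=(W[...,:2]-N)@ex; Y=(W[...,:2]-N)@ey
        for c,f in RNG.items():
            m=f(H,S,V)&(S>120)&(V>60)&(X>.0)&(X<.14)&(abs(Y)<.145)&(W[...,2]>.085)&(W[...,2]<.13)
            P=W[m]
            if len(P)<5: continue
            a=np.c_[X[m],Y[m]]; (q,sz,an)=cv2.minAreaRect((P[:,:2]*1000).astype(np.float32))
            top=P[:,2]>np.percentile(P[:,2],95)-.004
            print(n,c,len(P),"world ctr",np.round(q,1),np.round(sz,1),round(an,1),"ztop",np.percentile(P[:,2],95).round(4),"topface",(P[top,:2].min(0)*1000).round(1),(P[top,:2].max(0)*1000).round(1),"XY",a.mean(0).round(4))
        m=(H>8)&(H<20)&(S>200)&(W[...,1]>-.08)&(W[...,1]<.09)&(W[...,0]<.6)
        P=W[m]; print(n,"pry",[np.round(k,1) for k in cv2.minAreaRect((P[P[:,2]>.02][:,:2]*1000).astype(np.float32))])
if __name__=="__main__":
    import sys; run(sys.argv[1])
E
python3 cans.py 4; python3 - <<'E'
import cv2,numpy as np
im=cv2.imread("pics/scene4.png"); t=cv2.imread("pics/top4.png")
cv2.imwrite("pics/c4.png",np.hstack([cv2.resize(im[220:440,130:350],(400,400)),cv2.resize(t[150:260,330:480],(400,293+107))]))
E
```

```text
tcp [0.4635 0.0042 0.1988] 0.4983286054527057 11.4
scene red 132 world ctr [ 589.8 -357.2] [26.7 13.6] 2.9 ztop 0.119 topface [ 577.  -363.4] [ 602.7 -350.4] XY [ 0.0641 -0.1038]
scene yel 131 world ctr [ 591.3 -283.5] [26.8 14.4] 18.4 ztop 0.1188 topface [ 577.6 -292.7] [ 604.8 -275.2] XY [ 0.0706 -0.0307]
scene blu 122 world ctr [ 603.4 -165.5] [137.   27.3] 69.5 ztop 0.1196 topface [ 570.7 -228.7] [ 640.2 -106.2] XY [0.069 0.035]
scene pry [array([436. ,  -1.9]), array([94.5, 20.8]), np.float64(4.2)]
top red 68 world ctr [ 588.4 -357.9] [14.1 25.6] 88.9 ztop 0.122 topface [ 576.4 -363.5] [ 600.3 -350.8] XY [ 0.0589 -0.1029]
top yel 55 world ctr [ 588.8 -283.3] [23.7 11.9] 16.4 ztop 0.1205 topface [ 578.4 -291.2] [ 599.8 -275.6] XY [ 0.0655 -0.0288]
top blu 52 world ctr [ 580.6 -221.3] [13.1 24.1] 85.9 ztop 0.1217 topface [ 569.2 -226.9] [ 590.9 -216.2] XY [0.0613 0.0339]
top pry [array([0., 0.]), array([0., 0.]), np.float64(0.0)]
```

View pics/c4.png

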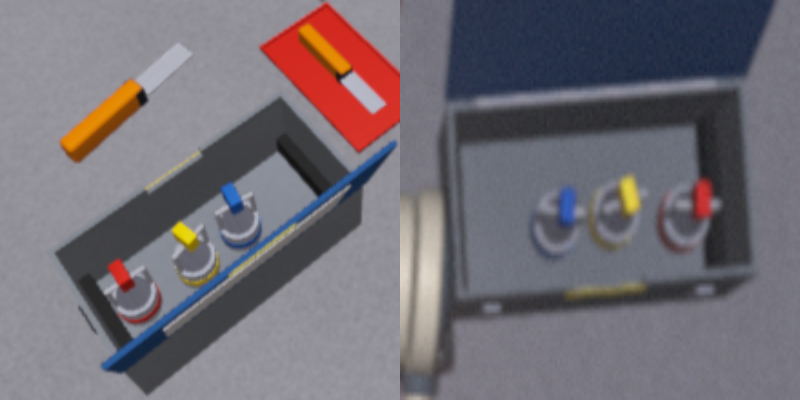

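The crop shows red, yellow and blue cans upright with their tabs visible, no green can, and the pry lying inside the red tray. Blue goes first.

```bash
python3 - <<'E'
from lid import *
P,R=rows([([.582,-.2215,.19],-3),([.582,-.2215,.135],-3)])
E
```

```text
L [-0.032, -0.078, 0.006] D [0.0, 0.03, 0.28]
L [-0.034, -0.077, 0.005] D [0.0, 0.02, 0.28]
L [-0.036, -0.077, 0.005] D [-0.01, 0.03, 0.28]
L [-0.037, -0.076, 0.006] D [0.0, 0.03, 0.28]
L [-0.039, -0.075, 0.005] D [0.0, 0.03, 0.28]
L [-0.041, -0.074, 0.005] D [0.0, 0.02, 0.29]
--
L [0.0, 0.0, 0.055]  
L [0.0, 0.0, 0.055]  
--
```

servo_tool:
  deltas:
    - {"linear": [-0.032,-0.078,0.006],"delta_rot": [0,0,0.28]}
    - {"linear": [-0.034,-0.077,0.005],"delta_rot": [0,0,0.28]}
    - {"linear": [-0.036,-0.077,0.005],"delta_rot": [0,0,0.28]}
    - {"linear": [-0.037,-0.076,0.006],"delta_rot": [0,0,0.28]}
    - {"linear": [-0.039,-0.075,0.005],"delta_rot": [0,0,0.28]}

```text
time_s: 12.0
ee_pos: [0.5605, -0.1855, 0.1826]
tcp_rot: [0.0, 0.015, 1.0, -0.0]
ft_force: [-0.7, 1.8, 1.0]
width: 0.5
grasp_force: 0.0
```

servo_tool:
  deltas:
    - {"linear": [-0.041,-0.074,0.005],"delta_rot": [0,0,0.29]}
    - {"linear": [0,0,0.055],"delta_rot": [0,0,0]}
    - {"linear": [0,0,0.055],"delta_rot": [0,0,0]}
    - {"linear": [0,0,0],"delta_rot": [0,0,0]}
    - {"linear": [0,0,0],"delta_rot": [0,0,0]}

```text
time_s: 12.5
ee_pos: [0.5791, -0.2213, 0.125]
tcp_rot: [-0.001, 0.026, 1.0, 0.0]
ft_force: [-0.2, -0.6, 0.3]
width: 0.502
grasp_force: 0.0
```

servo_tool:
  deltas:
    - {"linear": [0,0,0],"delta_rot": [0,0,0]}
    - {"linear": [0,0,0],"delta_rot": [0,0,0]}

```text
time_s: 12.7
ee_pos: [0.5803, -0.2216, 0.1274]
tcp_rot: [0.002, 0.026, 1.0, -0.001]
ft_force: [-0.0, -0.5, -0.3]
width: 0.499
grasp_force: 0.0
```

```bash
python3 - <<'E'
from lid import *
s,p,r=st(); print(p,r.as_matrix().round(3))
rows([([.582,-.2215,.097],-3,0,.02)])
im,W=cloud("wrist"); hsv=cv2.cvtColor(im,cv2.COLOR_RGB2HSV); H,S,V=[hsv[...,i].astype(int) for i in range(3)]
m=(H>98)&(H<125)&(S>120)&(W[...,2]>.08)&(W[...,2]<.13); print(m.sum(), cv2.minAreaRect((W[m][:,:2]*1000).astype(np.float32)) if m.any() else "")
E
```

```text
[ 0.58027463 -0.22157732  0.12738828] [[-0.999  0.052  0.003]
 [ 0.052  0.999 -0.002]
 [-0.003 -0.001 -1.   ]]
L [-0.002, 0.0, 0.03] D [-0.01, 0.02, 0.0]
L [-0.001, 0.0, 0.031] D [-0.01, 0.02, 0.0]
--
1308 ((584.3648681640625, -218.37823486328125), (12.99001407623291, 25.4636287689209), 86.93157196044922)
```

servo_tool:
  deltas:
    - {"linear": [-0.003,0.002,0.03],"delta_rot": [-0.01,0.02,0]}
    - {"linear": [-0.002,0.001,0.031],"delta_rot": [-0.01,0.02,0]}
    - {"linear": [0,0,0],"delta_rot": [0,0,0]}
    - {"linear": [0,0,0],"delta_rot": [0,0,0]}

```text
time_s: 13.15
ee_pos: [0.5824, -0.22, 0.0939]
tcp_rot: [-0.001, 0.026, 1.0, 0.001]
ft_force: [0.2, 0.6, 4.1]
width: 0.503
grasp_force: 2.2
```

servo_tool:
  deltas:
    - {"linear": [0,0,0],"delta_rot": [0,0,0]}
    - {"linear": [0,0,0],"delta_rot": [0,0,0]}
    - {"linear": [0,0,0],"delta_rot": [0,0,0]}
    - {"linear": [0,0,0],"delta_rot": [0,0,0]}
    - {"linear": [0,0,0],"delta_rot": [0,0,0]}
  fingers: 1
  grip_force: 40

```text
time_s: 13.65
ee_pos: [0.5821, -0.2197, 0.094]
tcp_rot: [-0.002, 0.026, 1.0, 0.001]
ft_force: [-0.7, -0.3, 4.7]
width: 0.156
grasp_force: 42.8
```

servo_tool:
  deltas:
    - {"linear": [0,0,0],"delta_rot": [0,0,0]}
    - {"linear": [0,0,0],"delta_rot": [0,0,0]}

```text
time_s: 13.85
ee_pos: [0.5821, -0.2197, 0.0941]
tcp_rot: [-0.002, 0.026, 1.0, 0.001]
ft_force: [-0.4, 1.2, 4.5]
width: 0.156
grasp_force: 42.8
```

```bash
cat > rack.py <<'E'
from lid import *
b=np.deg2rad(4.1); rx=np.array([np.cos(b),np.sin(b)]); ry=np.array([-rx[1],rx[0]]); HY=[.1104,.0356,-.0392,-.1140]
def K(i,X,z,dy=0): return np.r_[np.array([.565,.245])+X*rx+(HY[i-1]+dy)*ry,z]
E
python3 - <<'E'
from rack import *
P,R=rows([([.583,-.220,.29],-3),(K(2,-.085,.29),4.1),(K(2,-.085,.175),4.1)])
E
```

```text
L [0.0, 0.0, -0.078] D [0.01, -0.01, 0.0]
L [0.0, 0.0, -0.079] D [0.0, -0.01, 0.0]
L [0.0, 0.0, -0.078] D [0.01, 0.0, 0.0]
L [-0.001, 0.0, -0.078] D [0.0, -0.01, 0.0]
L [0.0, 0.0, -0.079] D [0.01, -0.01, 0.0]
--
L [0.024, 0.089, 0.0] D [0.0, 0.0, -0.14]
L [0.023, 0.089, 0.0] D [0.0, 0.0, -0.14]
L [0.022, 0.089, 0.0] D [0.0, 0.0, -0.14]
L [0.02, 0.09, 0.0] D [0.0, 0.0, -0.14]
L [0.02, 0.089, 0.0] D [0.0, 0.0, -0.14]
L [0.019, 0.09, 0.0] D [0.0, 0.0, -0.15]
L [0.018, 0.09, 0.0] D [0.0, 0.0, -0.14]
L [0.016, 0.091, 0.0] D [0.0, 0.0, -0.14]
L [0.016, 0.09, 0.0] D [0.0, 0.0, -0.14]
L [0.015, 0.091, 0.0] D [0.0, 0.0, -0.14]
L [0.014, 0.091, 0.0] D [0.0, 0.0, -0.14]
--
L [0.0, 0.0, 0.077]  
L [0.0, 0.0, 0.076]  
L [0.0, 0.0, 0.077]  
--
```

servo_tool:
  deltas:
    - {"linear": [0,0,-0.04],"delta_rot": [0.01,0,0]}
    - {"linear": [0,0,-0.08],"delta_rot": [0,0,0]}
    - {"linear": [0,0,-0.09],"delta_rot": [0,0,0]}
    - {"linear": [0,0,-0.09],"delta_rot": [0,0,0]}
    - {"linear": [0,0,-0.09],"delta_rot": [0,0,0]}

```text
time_s: 14.35
ee_pos: [0.5822, -0.2198, 0.2886]
tcp_rot: [-0.003, 0.026, 1.0, 0.001]
ft_force: [1.4, 0.3, -1.6]
width: 0.156
grasp_force: 42.7
```

servo_tool:
  deltas:
    - {"linear": [0.024,0.089,0],"delta_rot": [0,0,-0.14]}
    - {"linear": [0.023,0.089,0],"delta_rot": [0,0,-0.14]}
    - {"linear": [0.022,0.089,0],"delta_rot": [0,0,-0.14]}
    - {"linear": [0.02,0.09,0],"delta_rot": [0,0,-0.14]}
    - {"linear": [0.02,0.089,0],"delta_rot": [0,0,-0.14]}

```text
time_s: 14.85
ee_pos: [0.534, 0.0062, 0.2874]
tcp_rot: [-0.003, -0.002, 1.0, 0.001]
ft_force: [0.4, 0.8, -0.8]
width: 0.16
grasp_force: 42.1
```

servo_tool:
  deltas:
    - {"linear": [0.019,0.09,0],"delta_rot": [0,0,-0.15]}
    - {"linear": [0.018,0.09,0],"delta_rot": [0,0,-0.14]}
    - {"linear": [0.016,0.091,0],"delta_rot": [0,0,-0.14]}
    - {"linear": [0.016,0.09,0],"delta_rot": [0,0,-0.14]}
    - {"linear": [0.015,0.091,0],"delta_rot": [0,0,-0.14]}

```text
time_s: 15.35
ee_pos: [0.4859, 0.2309, 0.2878]
tcp_rot: [-0.003, -0.03, 1.0, 0.0]
ft_force: [0.3, 0.3, -1.8]
width: 0.158
grasp_force: 42.1
```

servo_tool:
  deltas:
    - {"linear": [0.014,0.091,0],"delta_rot": [0,0,-0.14]}
    - {"linear": [0,0,0.077],"delta_rot": [0,0,0]}
    - {"linear": [0,0,0.076],"delta_rot": [0,0,0]}
    - {"linear": [0,0,0.077],"delta_rot": [0,0,0]}
    - {"linear": [0,0,0],"delta_rot": [0,0,0]}

```text
time_s: 15.85
ee_pos: [0.4732, 0.2729, 0.1658]
tcp_rot: [-0.009, -0.036, 0.999, -0.003]
ft_force: [-0.2, -0.3, -1.7]
width: 0.153
grasp_force: 41.8
```

servo_tool:
  deltas:
    - {"linear": [0,0,0],"delta_rot": [0,0,0]}
    - {"linear": [0,0,0],"delta_rot": [0,0,0]}
    - {"linear": [0,0,0],"delta_rot": [0,0,0]}

```text
time_s: 16.15
ee_pos: [0.478, 0.2746, 0.1781]
tcp_rot: [0.0, -0.035, 0.999, 0.001]
ft_force: [1.2, 0.0, -1.8]
width: 0.159
grasp_force: 41.8
```

```bash
python3 - <<'E'
from rack import *
s,p,r=st(); print(p,r.as_matrix().round(3))
rows([(K(2,-.065,.172),4.1),(K(2,-.002,.172),4.1,0,.015),(K(2,.0,.1475),4.1,0,.01)])
im,W=cloud("scene"); cv2.imwrite("pics/c5.png",cv2.resize(im[120:320,330:530,::-1],None,fx=3,fy=3))
E
```

```text
[0.47800748 0.27464331 0.1781081 ] [[-0.997 -0.071  0.001]
 [-0.071  0.997  0.003]
 [-0.001  0.003 -1.   ]]
L [-0.039, 0.0, 0.012] D [0.04, 0.01, -0.01]
--
L [-0.025, 0.0, 0.0]  
L [-0.026, 0.0, 0.0]  
L [-0.025, 0.0, 0.0]  
L [-0.025, 0.0, 0.0]  
L [-0.025, 0.0, 0.0]  
--
L [-0.001, 0.0, 0.016]  
L [-0.002, 0.0, 0.017]  
L [-0.001, 0.0, 0.016]  
--
```

View pics/c5.png

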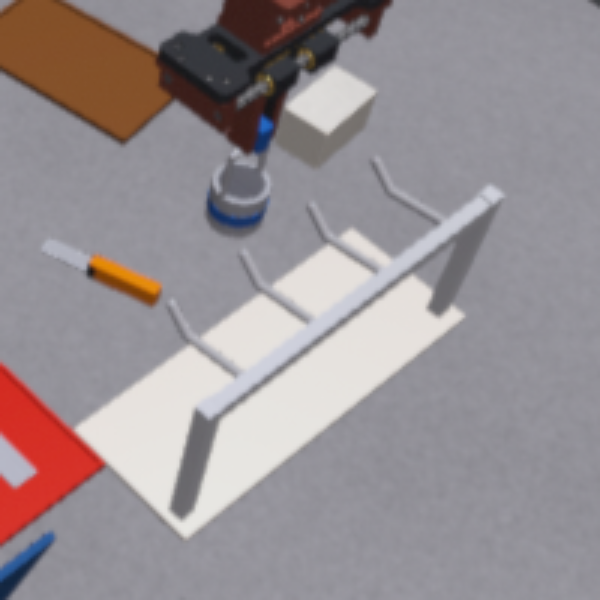

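The blue can hangs straight in the gripper in front of hook 2 (hook tips at ~(172,300), (245,255), (313,208), (378,160)). I advance over the hook.

servo_tool:
  deltas:
    - {"linear": [-0.019,0,0.006],"delta_rot": [0.02,0,-0.01]}
    - {"linear": [-0.02,0,0.006],"delta_rot": [0.02,0,0]}
    - {"linear": [0,0,0],"delta_rot": [0,0,0]}
    - {"linear": [0,0,0],"delta_rot": [0,0,0]}
    - {"linear": [0,0,0],"delta_rot": [0,0,0]}

```text
time_s: 16.7
ee_pos: [0.4963, 0.2756, 0.1689]
tcp_rot: [-0.002, -0.036, 0.999, -0.001]
ft_force: [0.1, -1.0, -1.8]
width: 0.157
grasp_force: 41.8
```

servo_tool:
  deltas:
    - {"linear": [-0.025,0,0],"delta_rot": [0,0,0]}
    - {"linear": [-0.026,0,0],"delta_rot": [0,0,0]}
    - {"linear": [-0.025,0,0],"delta_rot": [0,0,0]}
    - {"linear": [-0.025,0,0],"delta_rot": [0,0,0]}
    - {"linear": [-0.025,0,0],"delta_rot": [0,0,0]}

```text
time_s: 17.2
ee_pos: [0.5595, 0.2802, 0.169]
tcp_rot: [-0.002, -0.036, 0.999, -0.001]
ft_force: [0.8, 0.2, -0.7]
width: 0.158
grasp_force: 41.8
```

servo_tool:
  deltas:
    - {"linear": [0,0,0],"delta_rot": [0,0,0]}
    - {"linear": [0,0,0],"delta_rot": [0,0,0]}
    - {"linear": [0,0,0],"delta_rot": [0,0,0]}

```text
time_s: 17.5
ee_pos: [0.5586, 0.2802, 0.169]
tcp_rot: [-0.002, -0.036, 0.999, -0.001]
ft_force: [0.2, -0.2, -1.6]
width: 0.157
grasp_force: 41.8
```

```bash
python3 - <<'E'
from rack import *
s,p,r=st(); d=p[:2]-[.565,.245]; print(d@rx,d@ry,p[2],s["ft_force"])
rows([(K(2,.0,.1485),4.1,0,.01)])
E
```

```text
-0.003819429626986696 0.03558750675241021 0.16901746409920762 [ 0.23615522 -0.23232195 -1.56559041]
L [-0.003, 0.0, 0.014] D [-0.01, -0.01, 0.0]
L [-0.002, 0.0, 0.013] D [-0.01, -0.02, 0.01]
L [-0.003, 0.0, 0.014] D [0.0, -0.01, 0.0]
--
```

servo_tool:
  deltas:
    - {"linear": [-0.003,0,0.014],"delta_rot": [0,0,0]}
    - {"linear": [-0.002,0,0.013],"delta_rot": [0,0,0]}
    - {"linear": [-0.003,0,0.014],"delta_rot": [0,0,0]}
    - {"linear": [0,0,0],"delta_rot": [0,0,0]}
    - {"linear": [0,0,0],"delta_rot": [0,0,0]}

```text
time_s: 18.0
ee_pos: [0.5671, 0.2809, 0.1509]
tcp_rot: [0.004, -0.035, 0.999, 0.0]
ft_force: [13.2, 1.7, 2.4]
width: 0.15
grasp_force: 41.9
```

servo_tool:
  deltas:
    - {"linear": [0,0,0],"delta_rot": [0,0,0]}
    - {"linear": [0,0,0],"delta_rot": [0,0,0]}

```text
time_s: 18.2
ee_pos: [0.5673, 0.2808, 0.1508]
tcp_rot: [0.004, -0.035, 0.999, 0.0]
ft_force: [13.1, 2.0, 1.9]
width: 0.155
grasp_force: 41.9
```

```bash
python3 - <<'E'
from rack import *
s,p,r=st(); d=p[:2]-[.565,.245]; print(d@rx,d@ry,p[2],s["ft_force"])
im,W=cloud("scene"); cv2.imwrite("pics/c6.png",cv2.resize(im[150:300,360:510,::-1],None,fx=3,fy=3))
E
```

```text
0.004819349205552152 0.035529351531552324 0.1507853723420317 [13.1313003   2.03576866  1.86342642]
```

View pics/c6.png

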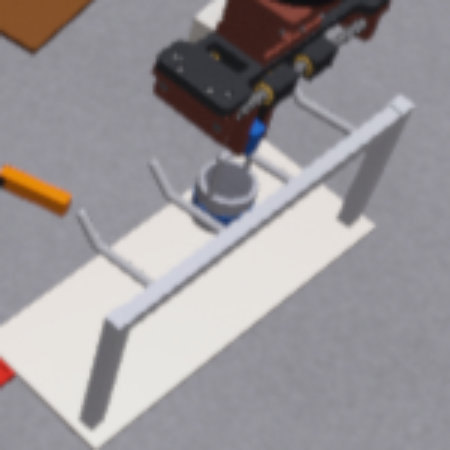

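The bail is over hook 2 and already bearing on it, with the seat ~5 mm deeper than assumed. Releasing.

servo_tool:
  deltas:
    - {"linear": [-0.006,0,0.002],"delta_rot": [0,0,0]}
    - {"linear": [0,0,0],"delta_rot": [0,0,0]}
    - {"linear": [0,0,0],"delta_rot": [0,0,0]}

```text
time_s: 18.55
ee_pos: [0.569, 0.281, 0.1495]
tcp_rot: [0.003, -0.036, 0.999, 0.0]
ft_force: [9.0, 1.7, 3.2]
width: 0.155
grasp_force: 41.9
```

servo_tool:
  deltas:
    - {"linear": [0,0,0],"delta_rot": [0,0,0]}
    - {"linear": [0,0,0],"delta_rot": [0,0,0]}
    - {"linear": [0,0,0],"delta_rot": [0,0,0]}
    - {"linear": [0,0,0],"delta_rot": [0,0,0]}
    - {"linear": [0,0,0],"delta_rot": [0,0,0]}
  fingers: 0.5

```text
time_s: 19.05
ee_pos: [0.5661, 0.2802, 0.1481]
tcp_rot: [-0.001, -0.036, 0.999, -0.001]
ft_force: [0.0, -1.8, 4.0]
width: 0.499
grasp_force: 2.3
```

servo_tool:
  deltas:
    - {"linear": [0,0,-0.03],"delta_rot": [0,0,0]}
    - {"linear": [0,0,-0.05],"delta_rot": [0,0,0]}
    - {"linear": [0,0,-0.05],"delta_rot": [0,0,0]}
    - {"linear": [0,0,-0.05],"delta_rot": [0,0,0]}
    - {"linear": [0,0,0],"delta_rot": [0,0,0]}

```text
time_s: 19.55
ee_pos: [0.5671, 0.2815, 0.2423]
tcp_rot: [0.001, -0.036, 0.999, 0.0]
ft_force: [-0.3, 0.8, 0.6]
width: 0.498
grasp_force: 0.0
```

servo_tool:
  deltas:
    - {"linear": [0,0,0],"delta_rot": [0,0,0]}
    - {"linear": [0,0,0],"delta_rot": [0,0,0]}
    - {"linear": [0,0,0],"delta_rot": [0,0,0]}

```text
time_s: 19.85
ee_pos: [0.5659, 0.2807, 0.2352]
tcp_rot: [-0.003, -0.036, 0.999, -0.002]
ft_force: [0.1, -0.3, -0.5]
width: 0.5
grasp_force: 0.0
```

```bash
cat > hung.py <<'E'
from rack import *; from cans import RNG
def hung():
    for n in("scene","top"):
        im,W=cloud(n); hsv=cv2.cvtColor(im,cv2.COLOR_RGB2HSV); H,S,V=[hsv[...,i].astype(int) for i in range(3)]
        d=W[...,:2]-[.565,.245]; X=d@rx; Y=d@ry
        for c,f in RNG.items():
            m=f(H,S,V)&(S>120)&(V>60)&(abs(X)<.06)&(abs(Y)<.17)&(W[...,2]>.135)&(W[...,2]<.2)
            if m.sum()>4: print(n,c,m.sum(),"tab X",X[m].mean().round(4),"Y",Y[m].mean().round(4),"ztop",np.percentile(W[m][:,2],95).round(4))
    return im
if __name__=="__main__": 
    s,p,r=st(); print(p,r.as_matrix().round(3)); hung()
    rows([([.545,.26,.24],4.1),([.590,-.2835,.22],17),([.590,-.2835,.13],17)])
E
python3 hung.py
```

```text
[0.56585354 0.28067263 0.23522789] [[-0.997 -0.072 -0.006]
 [-0.072  0.997 -0.004]
 [ 0.006 -0.003 -1.   ]]
scene blu 109 tab X 0.0098 Y 0.0277 ztop 0.173
L [0.045, -0.038, -0.008] D [-0.03, -0.07, 0.01]
--
L [-0.001, -0.091, 0.003] D [0.0, 0.0, -0.23]
L [0.001, -0.091, 0.004] D [0.0, 0.0, -0.24]
L [0.002, -0.091, 0.003] D [0.0, 0.0, -0.23]
L [0.004, -0.091, 0.003] D [0.0, 0.0, -0.24]
L [0.006, -0.09, 0.004] D [0.0, 0.0, -0.23]
L [0.007, -0.091, 0.003] D [0.0, 0.0, -0.24]
L [0.009, -0.09, 0.004] D [0.0, 0.0, -0.23]
L [0.011, -0.091, 0.003] D [0.0, 0.0, -0.24]
L [0.013, -0.09, 0.003] D [0.0, 0.0, -0.23]
L [0.014, -0.089, 0.004] D [0.0, 0.0, -0.24]
L [0.016, -0.09, 0.003] D [0.0, 0.0, -0.23]
L [0.018, -0.089, 0.003] D [0.0, 0.0, -0.24]
--
L [0.0, 0.0, 0.09]  
L [0.0, 0.0, 0.09]  
--
```

servo_tool:
  deltas:
    - {"linear": [0.045,-0.038,-0.008],"delta_rot": [-0.02,-0.05,0]}
    - {"linear": [-0.001,-0.091,0.003],"delta_rot": [0,0,-0.23]}
    - {"linear": [0.001,-0.091,0.004],"delta_rot": [0,0,-0.24]}
    - {"linear": [0.002,-0.091,0.003],"delta_rot": [0,0,-0.23]}
    - {"linear": [0.004,-0.091,0.003],"delta_rot": [0,0,-0.24]}

```text
time_s: 20.45
ee_pos: [0.5601, 0.0772, 0.2345]
tcp_rot: [0.0, -0.074, 0.997, -0.0]
ft_force: [1.0, -0.9, 0.1]
width: 0.503
grasp_force: 0.0
```

servo_tool:
  deltas:
    - {"linear": [0.006,-0.09,0.004],"delta_rot": [0,0,-0.23]}
    - {"linear": [0.007,-0.091,0.003],"delta_rot": [0,0,-0.24]}
    - {"linear": [0.009,-0.09,0.004],"delta_rot": [0,0,-0.23]}
    - {"linear": [0.011,-0.091,0.003],"delta_rot": [0,0,-0.24]}
    - {"linear": [0.013,-0.09,0.003],"delta_rot": [0,0,-0.23]}

```text
time_s: 20.95
ee_pos: [0.5791, -0.1495, 0.2261]
tcp_rot: [0.0, -0.12, 0.993, -0.0]
ft_force: [0.6, 0.3, 0.1]
width: 0.501
grasp_force: 0.0
```

servo_tool:
  deltas:
    - {"linear": [0.014,-0.089,0.004],"delta_rot": [0,0,-0.24]}
    - {"linear": [0.016,-0.09,0.003],"delta_rot": [0,0,-0.23]}
    - {"linear": [0.018,-0.089,0.003],"delta_rot": [0,0,-0.24]}
    - {"linear": [0,0,0.09],"delta_rot": [0,0,0]}
    - {"linear": [0,0,0.09],"delta_rot": [0,0,0]}

```text
time_s: 21.45
ee_pos: [0.5911, -0.2857, 0.1315]
tcp_rot: [0.002, -0.147, 0.989, -0.001]
ft_force: [0.8, 0.4, -0.3]
width: 0.502
grasp_force: 0.0
```

servo_tool:
  deltas:
    - {"linear": [0,0,0],"delta_rot": [0,0,0]}
    - {"linear": [0,0,0],"delta_rot": [0,0,0]}
    - {"linear": [0,0,0],"delta_rot": [0,0,0]}
    - {"linear": [0,0,0],"delta_rot": [0,0,0]}

```text
time_s: 21.85
ee_pos: [0.5922, -0.2837, 0.1359]
tcp_rot: [0.003, -0.149, 0.989, -0.002]
ft_force: [-0.3, -0.1, 0.3]
width: 0.502
grasp_force: 0.0
```

```bash
cat > wr.py <<'E'
from rack import *; from cans import RNG
import sys
def w(c):
    im,W=cloud("wrist"); hsv=cv2.cvtColor(im,cv2.COLOR_RGB2HSV); H,S,V=[hsv[...,i].astype(int) for i in range(3)]
    m=RNG[c](H,S,V)&(S>120)&(W[...,2]>.095)&(W[...,2]<.13); print(m.sum(), [np.round(k,1) for k in cv2.minAreaRect((W[m][:,:2]*1000).astype(np.float32))] if m.any() else "", np.percentile(W[m][:,2],[50,95]))
c,x,y,a=sys.argv[1],*map(float,sys.argv[2:])
s,p,r=st(); print(p,r.as_matrix().round(3)); w(c); rows([([x,y,.0965],a,0,.02)])
E
python3 wr.py yel .590 -.2835 17
```

```text
[ 0.59222439 -0.28374363  0.13586744] [[-0.956 -0.294  0.006]
 [-0.294  0.956 -0.003]
 [-0.005 -0.005 -1.   ]]
1151 [array([ 558.3, -258.5]), array([ 25.6, 107.5]), np.float64(56.5)] [0.11666988 0.11790167]
L [0.002, 0.001, 0.039] D [-0.03, 0.03, 0.01]
L [0.002, 0.001, 0.039] D [-0.03, 0.03, 0.01]
--
```

servo_tool:
  deltas:
    - {"linear": [0.002,0.001,0.039],"delta_rot": [-0.03,0.03,0]}
    - {"linear": [0.002,0.001,0.039],"delta_rot": [-0.03,0.03,0]}
    - {"linear": [0,0,0],"delta_rot": [0,0,0]}
    - {"linear": [0,0,0],"delta_rot": [0,0,0]}
    - {"linear": [0,0,0],"delta_rot": [0,0,0]}

```text
time_s: 22.4
ee_pos: [0.5891, -0.2831, 0.0941]
tcp_rot: [-0.002, -0.148, 0.989, 0.001]
ft_force: [0.0, 0.0, 0.4]
width: 0.501
grasp_force: 0.6
```

servo_tool:
  deltas:
    - {"linear": [0,0,0],"delta_rot": [0,0,0]}
    - {"linear": [0,0,0],"delta_rot": [0,0,0]}
    - {"linear": [0,0,0],"delta_rot": [0,0,0]}
    - {"linear": [0,0,0],"delta_rot": [0,0,0]}
    - {"linear": [0,0,0],"delta_rot": [0,0,0]}
  fingers: 1
  grip_force: 40

```text
time_s: 22.9
ee_pos: [0.5889, -0.283, 0.0939]
tcp_rot: [-0.002, -0.148, 0.989, 0.001]
ft_force: [-0.4, 0.3, 7.3]
width: 0.156
grasp_force: 43.5
```

servo_tool:
  deltas:
    - {"linear": [0,0,0],"delta_rot": [0,0,0]}
    - {"linear": [0,0,0],"delta_rot": [0,0,0]}

```text
time_s: 23.1
ee_pos: [0.5889, -0.283, 0.094]
tcp_rot: [-0.002, -0.148, 0.989, 0.001]
ft_force: [-1.3, 1.1, 6.2]
width: 0.157
grasp_force: 43.5
```

```bash
python3 - <<'E'
from rack import *
s,p,r=st(); print(p,s["width"],r.as_matrix().round(3))
P,R=rows([([p[0],p[1],.29],17),(K(3,-.075,.29),4.1),(K(3,-.075,.173),4.1)])
E
```

```text
[ 0.58891999 -0.28304052  0.0939657 ] 0.1572949556071636 [[-0.956 -0.293 -0.004]
 [-0.293  0.956  0.002]
 [ 0.003  0.003 -1.   ]]
L [0.0, 0.0, -0.078] D [0.01, -0.01, 0.0]
L [0.0, 0.0, -0.079] D [0.01, 0.0, 0.01]
L [0.001, 0.001, -0.078] D [0.0, -0.01, 0.0]
L [0.0, 0.0, -0.079] D [0.01, -0.01, 0.0]
L [0.0, 0.0, -0.078] D [0.01, -0.01, 0.0]
--
L [-0.009, 0.089, 0.0] D [0.0, 0.0, 0.26]
L [-0.007, 0.089, 0.0] D [0.0, 0.0, 0.25]
L [-0.006, 0.09, 0.0] D [0.0, 0.0, 0.26]
L [-0.003, 0.089, 0.0] D [0.0, 0.0, 0.25]
L [-0.002, 0.09, 0.0] D [0.0, 0.0, 0.26]
L [0.0, 0.09, 0.0] D [0.0, 0.0, 0.26]
L [0.002, 0.089, 0.0] D [0.0, 0.0, 0.25]
L [0.004, 0.09, 0.0] D [0.0, 0.0, 0.26]
L [0.005, 0.089, 0.0] D [0.0, 0.0, 0.26]
L [0.008, 0.09, 0.0] D [0.0, 0.0, 0.25]
L [0.009, 0.089, 0.0] D [0.0, 0.0, 0.26]
--
L [0.0, 0.0, 0.078]  
L [0.0, 0.0, 0.078]  
L [0.0, 0.0, 0.078]  
--
```

servo_tool:
  deltas:
    - {"linear": [0,0,-0.04],"delta_rot": [0.02,-0.02,0]}
    - {"linear": [0,0,-0.08],"delta_rot": [0.02,-0.02,0]}
    - {"linear": [0,0,-0.09],"delta_rot": [0,0,0]}
    - {"linear": [0,0,-0.09],"delta_rot": [0,0,0]}
    - {"linear": [0,0,-0.092],"delta_rot": [0,0,0]}

```text
time_s: 23.6
ee_pos: [0.5883, -0.2827, 0.2887]
tcp_rot: [-0.002, -0.148, 0.989, 0.002]
ft_force: [0.7, -1.4, -2.3]
width: 0.153
grasp_force: 43.3
```

servo_tool:
  deltas:
    - {"linear": [-0.009,0.089,0],"delta_rot": [0,0,0.26]}
    - {"linear": [-0.007,0.089,0],"delta_rot": [0,0,0.25]}
    - {"linear": [-0.006,0.09,0],"delta_rot": [0,0,0.26]}
    - {"linear": [-0.003,0.089,0],"delta_rot": [0,0,0.25]}
    - {"linear": [-0.002,0.09,0],"delta_rot": [0,0,0.26]}

```text
time_s: 24.1
ee_pos: [0.5442, -0.0617, 0.2874]
tcp_rot: [-0.002, -0.097, 0.995, 0.001]
ft_force: [1.0, 0.4, -1.0]
width: 0.156
grasp_force: 42.8
```

servo_tool:
  deltas:
    - {"linear": [0,0.09,0],"delta_rot": [0,0,0.26]}
    - {"linear": [0.002,0.089,0],"delta_rot": [0,0,0.25]}
    - {"linear": [0.004,0.09,0],"delta_rot": [0,0,0.26]}
    - {"linear": [0.005,0.089,0],"delta_rot": [0,0,0.26]}
    - {"linear": [0.008,0.09,0],"delta_rot": [0,0,0.25]}

```text
time_s: 24.6
ee_pos: [0.5003, 0.1582, 0.2878]
tcp_rot: [-0.002, -0.046, 0.999, 0.0]
ft_force: [1.6, 0.6, -1.9]
width: 0.156
grasp_force: 42.8
```

servo_tool:
  deltas:
    - {"linear": [0.009,0.089,0],"delta_rot": [0,0,0.26]}
    - {"linear": [0,0,0.07],"delta_rot": [0,0,0]}
    - {"linear": [0,0,0.07],"delta_rot": [0,0,0]}
    - {"linear": [0,0,0.07],"delta_rot": [0,0,0]}
    - {"linear": [0,0,0.024],"delta_rot": [0,0,0]}

```text
time_s: 25.1
ee_pos: [0.4903, 0.2, 0.1664]
tcp_rot: [-0.005, -0.036, 0.999, -0.001]
ft_force: [-0.1, -0.1, -1.6]
width: 0.159
grasp_force: 42.3
```

servo_tool:
  deltas:
    - {"linear": [0,0,0],"delta_rot": [0,0,0]}
    - {"linear": [0,0,0],"delta_rot": [0,0,0]}
    - {"linear": [0,0,0],"delta_rot": [0,0,0]}
    - {"linear": [0,0,0],"delta_rot": [0,0,0]}

```text
time_s: 25.5
ee_pos: [0.4935, 0.2006, 0.1743]
tcp_rot: [0.001, -0.036, 0.999, 0.001]
ft_force: [0.6, 0.0, -1.0]
width: 0.155
grasp_force: 42.3
```

```bash
cat > ap.py <<'E'
from rack import *
import sys; i=int(sys.argv[1])
s,p,r=st(); d=p[:2]-[.565,.245]; print("rack X,Y-hook,z",(d@rx).round(4),(d@ry-HY[i-1]).round(4),p[2].round(4),s["ft_force"].round(1)); print(r.as_matrix().round(3))
rows([(K(i,-.06,.171),4.1),(K(i,.003,.171),4.1,0,.015),(K(i,.0075,.1485),4.1,0,.01)])
E
python3 ap.py 3
```

```text
rack X,Y-hook,z -0.0745 0.0 0.1743 [ 0.6  0.  -1. ]
[[-0.997 -0.072  0.002]
 [-0.072  0.997  0.002]
 [-0.002  0.002 -1.   ]]
L [-0.029, 0.0, 0.007] D [0.02, 0.03, 0.0]
--
L [-0.025, 0.0, 0.0]  
L [-0.025, 0.0, 0.0]  
L [-0.026, 0.0, 0.0]  
L [-0.025, 0.0, 0.0]  
L [-0.025, 0.0, 0.0]  
--
L [-0.003, 0.0, 0.015]  
L [-0.003, 0.0, 0.015]  
L [-0.003, 0.0, 0.015]  
--
```

servo_tool:
  deltas:
    - {"linear": [-0.029,0,0.006],"delta_rot": [0.02,0.02,0]}
    - {"linear": [-0.025,0,0],"delta_rot": [0,0,0]}
    - {"linear": [-0.025,0,0],"delta_rot": [0,0,0]}
    - {"linear": [-0.026,0,0],"delta_rot": [0,0,0]}
    - {"linear": [-0.025,0,0],"delta_rot": [0,0,0]}

```text
time_s: 26.0
ee_pos: [0.5585, 0.2052, 0.1702]
tcp_rot: [-0.0, -0.036, 0.999, -0.0]
ft_force: [-0.9, 0.5, -1.5]
width: 0.155
grasp_force: 42.3
```

servo_tool:
  deltas:
    - {"linear": [-0.025,0,0],"delta_rot": [0,0,0]}
    - {"linear": [0,0,0],"delta_rot": [0,0,0]}
    - {"linear": [-0.003,0,0.015],"delta_rot": [0,0,0]}
    - {"linear": [-0.003,0,0.015],"delta_rot": [0,0,0]}
    - {"linear": [-0.003,0,0.013],"delta_rot": [0,0,0]}

```text
time_s: 26.5
ee_pos: [0.5739, 0.2063, 0.1481]
tcp_rot: [-0.001, -0.036, 0.999, -0.0]
ft_force: [-12.5, -3.8, 29.3]
width: 0.157
grasp_force: 42.5
```

servo_tool:
  deltas:
    - {"linear": [0,0,0],"delta_rot": [0,0,0]}
    - {"linear": [0,0,0],"delta_rot": [0,0,0]}
    - {"linear": [0,0,0],"delta_rot": [0,0,0]}

```text
time_s: 26.8
ee_pos: [0.5742, 0.2064, 0.1485]
tcp_rot: [-0.001, -0.036, 0.999, -0.0]
ft_force: [-2.3, -1.5, 6.2]
width: 0.156
grasp_force: 42.3
```

```bash
python3 ap.py 3 | head -1
```

```text
rack X,Y-hook,z 0.0064 0.0 0.1485 [-2.3 -1.5  6.2]
```

servo_tool:
  deltas:
    - {"linear": [0,0,0],"delta_rot": [0,0,0]}
    - {"linear": [0,0,0],"delta_rot": [0,0,0]}
    - {"linear": [0,0,0],"delta_rot": [0,0,0]}
    - {"linear": [0,0,0],"delta_rot": [0,0,0]}
    - {"linear": [0,0,0],"delta_rot": [0,0,0]}
  fingers: 0.5

```text
time_s: 27.3
ee_pos: [0.5749, 0.2063, 0.1484]
tcp_rot: [-0.0, -0.036, 0.999, -0.0]
ft_force: [0.5, -1.5, 5.2]
width: 0.498
grasp_force: 2.0
```

servo_tool:
  deltas:
    - {"linear": [0,0,-0.03],"delta_rot": [0,0,0]}
    - {"linear": [0,0,-0.05],"delta_rot": [0,0,0]}
    - {"linear": [0,0,-0.05],"delta_rot": [0,0,0]}
    - {"linear": [0,0,-0.05],"delta_rot": [0,0,0]}
    - {"linear": [0,0,0],"delta_rot": [0,0,0]}

```text
time_s: 27.8
ee_pos: [0.5757, 0.2069, 0.2423]
tcp_rot: [0.002, -0.036, 0.999, 0.0]
ft_force: [0.5, 0.2, -0.0]
width: 0.5
grasp_force: 0.0
```

servo_tool:
  deltas:
    - {"linear": [0,0,0],"delta_rot": [0,0,0]}
    - {"linear": [0,0,0],"delta_rot": [0,0,0]}
    - {"linear": [0,0,0],"delta_rot": [0,0,0]}

```text
time_s: 28.1
ee_pos: [0.5742, 0.2063, 0.2354]
tcp_rot: [-0.003, -0.036, 0.999, -0.001]
ft_force: [-0.0, 0.3, 0.4]
width: 0.502
grasp_force: 0.0
```

```bash
sed -i 's/^    rows.*/    rows([([.545,.19,.24],4.1),([.589,-.3575,.22],2),([.589,-.3575,.13],2)])/' hung.py; python3 hung.py; python3 cans.py 7 | grep -E "red|pry"
```

```text
[0.57415729 0.20630182 0.23536461] [[-0.997 -0.072 -0.006]
 [-0.072  0.997 -0.002]
 [ 0.006 -0.002 -1.   ]]
scene yel 119 tab X 0.0103 Y -0.0467 ztop 0.1729
scene blu 110 tab X 0.0098 Y 0.0285 ztop 0.1729
top yel 23 tab X -0.0002 Y -0.0427 ztop 0.1737
top blu 12 tab X -0.0015 Y 0.0312 ztop 0.1724
L [0.061, -0.028, -0.008] D [-0.02, -0.06, 0.01]
--
L [-0.001, -0.092, 0.003] D [0.0, 0.0, 0.04]
L [-0.001, -0.091, 0.004] D [0.0, 0.0, 0.04]
L [-0.001, -0.092, 0.003] D [0.0, 0.0, 0.03]
L [-0.002, -0.091, 0.003] D [0.0, 0.0, 0.04]
L [-0.002, -0.092, 0.004] D [0.0, 0.0, 0.04]
L [-0.002, -0.091, 0.003] D [0.0, 0.0, 0.04]
L [-0.003, -0.092, 0.003] D [0.0, 0.0, 0.04]
L [-0.002, -0.091, 0.004] D [0.0, 0.0, 0.03]
L [-0.004, -0.092, 0.003] D [0.0, 0.0, 0.04]
L [-0.003, -0.091, 0.003] D [0.0, 0.0, 0.04]
L [-0.003, -0.092, 0.004] D [0.0, 0.0, 0.04]
L [-0.004, -0.091, 0.003] D [0.0, 0.0, 0.03]
--
L [0.0, 0.0, 0.09]  
L [0.0, -0.001, 0.09]  
--
scene red 132 world ctr [ 589.4 -357.2] [26.7 13.5] 2.9 ztop 0.1187 topface [ 577.7 -364.6] [ 602.1 -350.7] XY [ 0.064  -0.1039]
scene pry [array([436.1,  -2.1]), array([93.6, 20.5]), np.float64(4.2)]
top red 67 world ctr [ 588.1 -357.3] [13.7 26.8] 87.6 ztop 0.1207 topface [ 575.8 -363.7] [ 601.  -350.2] XY [ 0.0592 -0.1026]
top pry [array([0., 0.]), array([0., 0.]), np.float64(0.0)]
```

Both cans hang properly. Red next.

servo_tool:
  deltas:
    - {"linear": [0.061,-0.028,-0.008],"delta_rot": [-0.02,-0.05,0]}
    - {"linear": [-0.001,-0.092,0.003],"delta_rot": [0,0,0.04]}
    - {"linear": [-0.001,-0.091,0.004],"delta_rot": [0,0,0.04]}
    - {"linear": [-0.001,-0.092,0.003],"delta_rot": [0,0,0.03]}
    - {"linear": [-0.002,-0.091,0.003],"delta_rot": [0,0,0.04]}

```text
time_s: 28.8
ee_pos: [0.5598, 0.0063, 0.2348]
tcp_rot: [0.001, -0.03, 1.0, 0.0]
ft_force: [0.9, -0.1, 0.3]
width: 0.502
grasp_force: 0.0
```

servo_tool:
  deltas:
    - {"linear": [-0.002,-0.092,0.004],"delta_rot": [0,0,0.04]}
    - {"linear": [-0.002,-0.091,0.003],"delta_rot": [0,0,0.04]}
    - {"linear": [-0.003,-0.092,0.003],"delta_rot": [0,0,0.04]}
    - {"linear": [-0.002,-0.091,0.004],"delta_rot": [0,0,0.03]}
    - {"linear": [-0.004,-0.092,0.003],"delta_rot": [0,0,0.04]}

```text
time_s: 29.3
ee_pos: [0.5786, -0.2223, 0.2261]
tcp_rot: [0.001, -0.022, 1.0, 0.0]
ft_force: [0.9, -0.4, -0.0]
width: 0.501
grasp_force: 0.0
```

servo_tool:
  deltas:
    - {"linear": [-0.003,-0.091,0.003],"delta_rot": [0,0,0.04]}
    - {"linear": [-0.003,-0.092,0.004],"delta_rot": [0,0,0.04]}
    - {"linear": [-0.004,-0.091,0.003],"delta_rot": [0,0,0.03]}
    - {"linear": [0,0,0.09],"delta_rot": [0,0,0]}
    - {"linear": [0,0,0.09],"delta_rot": [0,0,0]}

```text
time_s: 29.8
ee_pos: [0.5902, -0.3597, 0.1312]
tcp_rot: [0.002, -0.017, 1.0, -0.001]
ft_force: [-0.6, -0.6, -0.1]
width: 0.5
grasp_force: 0.0
```

servo_tool:
  deltas:
    - {"linear": [0,0,0],"delta_rot": [0,0,0]}
    - {"linear": [0,0,0],"delta_rot": [0,0,0]}
    - {"linear": [0,0,0],"delta_rot": [0,0,0]}
    - {"linear": [0,0,0],"delta_rot": [0,0,0]}

```text
time_s: 30.2
ee_pos: [0.5912, -0.3576, 0.1357]
tcp_rot: [0.003, -0.018, 1.0, -0.001]
ft_force: [0.8, 0.8, -0.2]
width: 0.501
grasp_force: 0.0
```

```bash
python3 wr.py red .589 -.3575 2
```

```text
[ 0.59118222 -0.35758948  0.13567533] [[-0.999 -0.037  0.007]
 [-0.037  0.999 -0.003]
 [-0.007 -0.003 -1.   ]]
1218 [array([ 591.6, -354.8]), array([26. , 13.4]), np.float64(1.8)] [0.11664307 0.11779383]
L [0.002, 0.0, 0.039] D [-0.02, 0.04, 0.01]
L [0.002, 0.0, 0.038] D [-0.01, 0.03, 0.01]
--
```

servo_tool:
  deltas:
    - {"linear": [0.001,0.001,0.039],"delta_rot": [-0.02,0.04,0]}
    - {"linear": [0.001,0.001,0.039],"delta_rot": [-0.01,0.03,0]}
    - {"linear": [0,0,0],"delta_rot": [0,0,0]}
    - {"linear": [0,0,0],"delta_rot": [0,0,0]}
    - {"linear": [0,0,0],"delta_rot": [0,0,0]}

```text
time_s: 30.75
ee_pos: [0.5895, -0.3563, 0.0937]
tcp_rot: [-0.001, -0.018, 1.0, 0.001]
ft_force: [0.7, -0.8, 7.3]
width: 0.501
grasp_force: 3.4
```

servo_tool:
  deltas:
    - {"linear": [0,0,0],"delta_rot": [0,0,0]}
    - {"linear": [0,0,0],"delta_rot": [0,0,0]}
    - {"linear": [0,0,0],"delta_rot": [0,0,0]}
    - {"linear": [0,0,0],"delta_rot": [0,0,0]}
    - {"linear": [0,0,0],"delta_rot": [0,0,0]}
  fingers: 1
  grip_force: 40

```text
time_s: 31.25
ee_pos: [0.5895, -0.3561, 0.094]
tcp_rot: [-0.001, -0.018, 1.0, 0.001]
ft_force: [-1.4, 1.7, 8.7]
width: 0.156
grasp_force: 43.0
```

servo_tool:
  deltas:
    - {"linear": [0,0,0],"delta_rot": [0,0,0]}
    - {"linear": [0,0,0],"delta_rot": [0,0,0]}

```text
time_s: 31.45
ee_pos: [0.5895, -0.3561, 0.094]
tcp_rot: [-0.001, -0.018, 1.0, 0.001]
ft_force: [-0.8, 1.6, 8.2]
width: 0.157
grasp_force: 43.0
```

```bash
python3 - <<'E'
from rack import *
s,p,r=st(); print(p,s["width"],r.as_matrix().round(3))
P,R=rows([([p[0],p[1],.29],2),(K(4,-.075,.29),4.1),(K(4,-.075,.173),4.1)])
E
```

```text
[ 0.58951479 -0.35611196  0.09400536] 0.15660565879255237 [[-0.999 -0.036 -0.001]
 [-0.036  0.999  0.001]
 [ 0.001  0.002 -1.   ]]
L [0.0, 0.0, -0.078]  
L [0.0, 0.0, -0.079] D [0.01, -0.01, 0.01]
L [0.0, 0.0, -0.078]  
L [0.0, 0.0, -0.079] D [0.01, 0.0, 0.01]
L [0.0, 0.0, -0.078] D [0.0, -0.01, 0.0]
--
L [0.014, 0.088, 0.0] D [0.0, 0.0, -0.04]
L [0.013, 0.088, 0.0] D [0.0, 0.0, -0.04]
L [0.013, 0.089, 0.0] D [0.0, 0.0, -0.05]
L [0.012, 0.088, 0.0] D [0.0, 0.0, -0.04]
L [0.013, 0.088, 0.0] D [0.0, 0.0, -0.04]
L [0.012, 0.089, 0.0] D [0.0, 0.0, -0.04]
L [0.012, 0.088, 0.0] D [0.0, 0.0, -0.04]
L [0.011, 0.089, 0.0] D [0.0, 0.0, -0.04]
L [0.011, 0.088, 0.0] D [0.0, 0.0, -0.05]
L [0.011, 0.089, 0.0] D [0.0, 0.0, -0.04]
L [0.011, 0.088, 0.0] D [0.0, 0.0, -0.04]
--
L [0.0, 0.0, 0.078]  
L [0.0, 0.0, 0.078]  
L [0.0, 0.001, 0.078]  
--
```

servo_tool:
  deltas:
    - {"linear": [0,0,-0.04],"delta_rot": [0,0,0]}
    - {"linear": [0,0,-0.08],"delta_rot": [0.01,-0.01,0.01]}
    - {"linear": [0,0,-0.09],"delta_rot": [0,0,0]}
    - {"linear": [0,0,-0.09],"delta_rot": [0.01,0,0]}
    - {"linear": [0,0,-0.092],"delta_rot": [0,0,0]}

```text
time_s: 31.95
ee_pos: [0.5892, -0.3561, 0.2881]
tcp_rot: [-0.003, -0.018, 1.0, 0.001]
ft_force: [0.5, -0.9, -1.5]
width: 0.156
grasp_force: 42.9
```

servo_tool:
  deltas:
    - {"linear": [0.014,0.088,0],"delta_rot": [0,0,-0.04]}
    - {"linear": [0.013,0.088,0],"delta_rot": [0,0,-0.04]}
    - {"linear": [0.013,0.089,0],"delta_rot": [0,0,-0.05]}
    - {"linear": [0.012,0.088,0],"delta_rot": [0,0,-0.04]}
    - {"linear": [0.013,0.088,0],"delta_rot": [0,0,-0.04]}

```text
time_s: 32.45
ee_pos: [0.5471, -0.1358, 0.2871]
tcp_rot: [-0.003, -0.026, 1.0, 0.001]
ft_force: [0.5, 0.4, -1.3]
width: 0.158
grasp_force: 42.5
```

servo_tool:
  deltas:
    - {"linear": [0.012,0.089,0],"delta_rot": [0,0,-0.04]}
    - {"linear": [0.012,0.088,0],"delta_rot": [0,0,-0.04]}
    - {"linear": [0.011,0.089,0],"delta_rot": [0,0,-0.04]}
    - {"linear": [0.011,0.088,0],"delta_rot": [0,0,-0.05]}
    - {"linear": [0.011,0.089,0],"delta_rot": [0,0,-0.04]}

```text
time_s: 32.95
ee_pos: [0.5055, 0.0837, 0.2878]
tcp_rot: [-0.002, -0.035, 0.999, 0.001]
ft_force: [-0.2, 0.5, -1.5]
width: 0.158
grasp_force: 42.5
```

servo_tool:
  deltas:
    - {"linear": [0.011,0.088,0],"delta_rot": [0,0,-0.04]}
    - {"linear": [0,0,0.07],"delta_rot": [0,0,0]}
    - {"linear": [0,0,0.07],"delta_rot": [0,0,0]}
    - {"linear": [0,0,0.07],"delta_rot": [0,0,0]}
    - {"linear": [0,0,0.024],"delta_rot": [0,0,0]}

```text
time_s: 33.45
ee_pos: [0.4952, 0.1256, 0.1666]
tcp_rot: [-0.006, -0.036, 0.999, 0.0]
ft_force: [-0.8, -0.9, -1.5]
width: 0.155
grasp_force: 42.1
```

servo_tool:
  deltas:
    - {"linear": [0,0,0],"delta_rot": [0,0,0]}
    - {"linear": [0,0,0],"delta_rot": [0,0,0]}
    - {"linear": [0,0,0],"delta_rot": [0,0,0]}
    - {"linear": [0,0,0],"delta_rot": [0,0,0]}

```text
time_s: 33.85
ee_pos: [0.4982, 0.1256, 0.1742]
tcp_rot: [-0.0, -0.036, 0.999, 0.001]
ft_force: [-0.0, 0.7, -2.2]
width: 0.157
grasp_force: 42.1
```

```bash
python3 ap.py 4
```

```text
rack X,Y-hook,z -0.0751 -0.0003 0.1742 [-0.   0.7 -2.2]
[[-0.997 -0.072 -0.   ]
 [-0.072  0.997  0.002]
 [ 0.     0.002 -1.   ]]
L [-0.03, 0.001, 0.006] D [0.03, 0.0, 0.0]
--
L [-0.025, 0.0, 0.0]  
L [-0.026, 0.0, 0.0]  
L [-0.025, 0.0, 0.0]  
L [-0.025, 0.0, 0.0]  
L [-0.025, 0.0, 0.0]  
--
L [-0.003, 0.0, 0.015]  
L [-0.003, 0.0, 0.015]  
L [-0.003, 0.0, 0.015]  
--
```

servo_tool:
  deltas:
    - {"linear": [-0.03,0.001,0.006],"delta_rot": [0.02,0,0]}
    - {"linear": [-0.025,0,0],"delta_rot": [0,0,0]}
    - {"linear": [-0.025,0,0],"delta_rot": [0,0,0]}
    - {"linear": [-0.026,0,0],"delta_rot": [0,0,0]}
    - {"linear": [-0.025,0,0],"delta_rot": [0,0,0]}

```text
time_s: 34.35
ee_pos: [0.5637, 0.1308, 0.1701]
tcp_rot: [-0.001, -0.036, 0.999, 0.0]
ft_force: [-1.0, 0.1, -1.4]
width: 0.157
grasp_force: 42.1
```

servo_tool:
  deltas:
    - {"linear": [-0.025,0,0],"delta_rot": [0,0,0]}
    - {"linear": [0,0,0],"delta_rot": [0,0,0]}
    - {"linear": [-0.003,0,0.015],"delta_rot": [0,0,0]}
    - {"linear": [-0.003,0,0.014],"delta_rot": [0,0,0]}
    - {"linear": [-0.003,0,0.012],"delta_rot": [0,0,0]}

```text
time_s: 34.85
ee_pos: [0.5799, 0.1321, 0.149]
tcp_rot: [-0.001, -0.036, 0.999, 0.0]
ft_force: [1.9, 0.7, 10.9]
width: 0.157
grasp_force: 42.2
```

servo_tool:
  deltas:
    - {"linear": [0,0,0],"delta_rot": [0,0,0]}
    - {"linear": [0,0,0],"delta_rot": [0,0,0]}
    - {"linear": [0,0,0],"delta_rot": [0,0,0]}

```text
time_s: 35.15
ee_pos: [0.5804, 0.1321, 0.149]
tcp_rot: [-0.0, -0.036, 0.999, 0.0]
ft_force: [4.9, 1.2, 1.2]
width: 0.157
grasp_force: 42.1
```

```bash
python3 ap.py 4 | head -1
```

```text
rack X,Y-hook,z 0.0073 0.0003 0.149 [4.9 1.2 1.2]
```

servo_tool:
  deltas:
    - {"linear": [0,0,0],"delta_rot": [0,0,0]}
    - {"linear": [0,0,0],"delta_rot": [0,0,0]}
    - {"linear": [0,0,0],"delta_rot": [0,0,0]}
    - {"linear": [0,0,0],"delta_rot": [0,0,0]}
    - {"linear": [0,0,0],"delta_rot": [0,0,0]}
  fingers: 0.5

```text
time_s: 35.65
ee_pos: [0.5794, 0.1321, 0.1485]
tcp_rot: [-0.002, -0.036, 0.999, 0.0]
ft_force: [0.9, -0.6, 2.6]
width: 0.495
grasp_force: 1.2
```

servo_tool:
  deltas:
    - {"linear": [0,0,-0.03],"delta_rot": [0,0,0]}
    - {"linear": [0,0,-0.06],"delta_rot": [0,0,0]}
    - {"linear": [0,0,-0.08],"delta_rot": [0,0,0]}
    - {"linear": [0,0,-0.09],"delta_rot": [0,0,0]}
    - {"linear": [0,0,-0.08],"delta_rot": [0,0,0]}

```text
time_s: 36.15
ee_pos: [0.5796, 0.1321, 0.3211]
tcp_rot: [-0.001, -0.036, 0.999, 0.0]
ft_force: [0.4, 0.7, 0.4]
width: 0.499
grasp_force: 0.0
```

servo_tool:
  deltas:
    - {"linear": [0,0,0],"delta_rot": [0,0,0]}
    - {"linear": [0,0,0],"delta_rot": [0,0,0]}
    - {"linear": [0,0,0],"delta_rot": [0,0,0]}
  fingers: 1
  grip_force: 10

```text
time_s: 36.45
ee_pos: [0.5799, 0.1321, 0.3166]
tcp_rot: [-0.003, -0.036, 0.999, -0.0]
ft_force: [0.0, 0.5, -0.6]
width: 0.266
grasp_force: 0.0
```

```bash
python3 - <<'E'
from hung import *
s,p,r=st(); print(p); im=hung()
rows([(B(.218,.105,.325),4.3),(B(.218,.105,.245),4.3)])
im,W=cloud("scene"); save("s8",im)
E
```

```text
[0.57985617 0.13205794 0.3166023 ]
scene red 117 tab X 0.0097 Y -0.1209 ztop 0.1727
scene yel 120 tab X 0.01 Y -0.0463 ztop 0.1732
scene blu 110 tab X 0.0099 Y 0.0282 ztop 0.1725
top red 43 tab X 0.0051 Y -0.1176 ztop 0.1746
top yel 45 tab X 0.0049 Y -0.0438 ztop 0.1764
top blu 34 tab X 0.0063 Y 0.031 ztop 0.1744
L [-0.037, -0.08, -0.003] D [0.0, -0.01, -0.01]
L [-0.038, -0.08, -0.003] D [0.0, -0.02, 0.0]
L [-0.037, -0.08, -0.002] D [0.0, -0.01, -0.01]
L [-0.037, -0.08, -0.003] D [0.0, -0.01, 0.0]
L [-0.038, -0.08, -0.003] D [0.0, -0.02, -0.01]
L [-0.037, -0.08, -0.002] D [0.0, -0.01, 0.0]
L [-0.037, -0.08, -0.003] D [0.0, -0.01, -0.01]
--
L [0.0, 0.0, 0.08]  
L [0.0, 0.0, 0.08]  
--
```

View pics/s8.png

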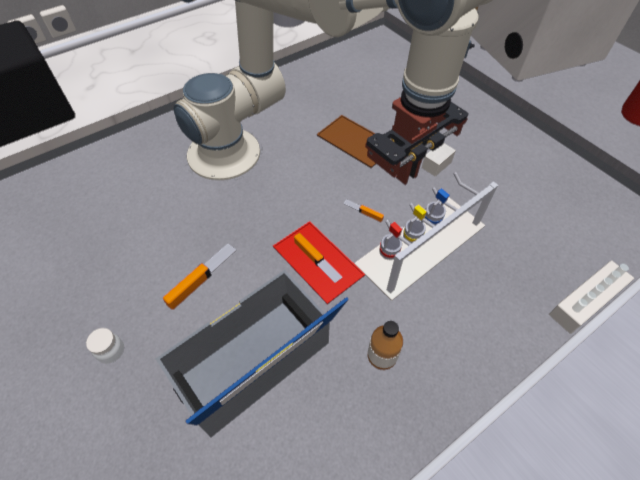

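All three cans hang (tabs at (395,229), (420,212), (442,196)), the box is empty, and the pry is in the tray at (318,257). Next I go behind the lid to close it.

servo_tool:
  deltas:
    - {"linear": [-0.037,-0.08,-0.003],"delta_rot": [0,-0.01,-0.01]}
    - {"linear": [-0.038,-0.08,-0.003],"delta_rot": [0,-0.02,0]}
    - {"linear": [-0.037,-0.08,-0.002],"delta_rot": [0,-0.01,-0.01]}
    - {"linear": [-0.037,-0.08,-0.003],"delta_rot": [0,-0.01,0]}
    - {"linear": [-0.038,-0.08,-0.003],"delta_rot": [0,-0.02,-0.01]}

```text
time_s: 37.1
ee_pos: [0.6883, -0.0621, 0.3241]
tcp_rot: [0.0, -0.037, 0.999, 0.0]
ft_force: [0.1, -0.2, 0.3]
width: 0.003
grasp_force: 0.0
```

servo_tool:
  deltas:
    - {"linear": [-0.037,-0.08,-0.002],"delta_rot": [0,0,0]}
    - {"linear": [-0.037,-0.08,-0.003],"delta_rot": [0,0,0]}
    - {"linear": [0,0,0],"delta_rot": [0,0,0]}
    - {"linear": [0,0,0],"delta_rot": [0,0,0]}
    - {"linear": [0,0,0],"delta_rot": [0,0,0]}

```text
time_s: 37.6
ee_pos: [0.7304, -0.1365, 0.3281]
tcp_rot: [0.001, -0.038, 0.999, 0.0]
ft_force: [0.0, 0.3, 0.8]
width: 0.004
grasp_force: 0.0
```

```bash
cat > close.py <<'E'
from lid import *
s,p,r=st(); print(bc(p),s["width"],s["joints"].round(2)); print(r.as_matrix().round(3))
def T(th,v=.02,r=.12,dz=0): return (B(.145-r*np.cos(th)+.006*np.sin(th)+.010,.105,.127+r*np.sin(th)+.006*np.cos(th)+dz),4.3,0,v)
rows([(B(.218,.105,.247),4.3,0,.03)]+[T(t) for t in (1.57,1.25,.95,.65,.4,.2,.06)]+[T(0,.01,.12,-.002)])
E
python3 close.py
```

```text
[0.218  0.1059 0.3281] 0.00398022723576311 [-0.23  0.63  0.38  0.    2.14 -1.88]
[[-0.997 -0.075  0.002]
 [-0.075  0.997  0.001]
 [-0.002  0.001 -1.   ]]
L [0.0, -0.001, 0.054] D [0.0, 0.01, 0.0]
L [0.0, 0.0, 0.054] D [0.0, 0.01, 0.0]
L [0.0, -0.001, 0.054] D [0.01, 0.01, 0.0]
--
L [0.038, 0.0, 0.0]  
L [0.038, 0.0, 0.0]  
L [0.038, 0.0, 0.0]  
--
L [0.038, 0.0, 0.004]  
L [0.038, 0.0, 0.005]  
--
L [0.033, 0.0, 0.015]  
L [0.033, 0.0, 0.014]  
--
L [0.027, 0.0, 0.024]  
L [0.027, 0.0, 0.024]  
--
L [0.016, 0.0, 0.025]  
L [0.016, 0.0, 0.025]  
--
L [0.008, 0.0, 0.022]  
L [0.009, 0.0, 0.023]  
--
L [0.006, 0.0, 0.033]  
--
L [0.001, 0.0, 0.018]  
--
```

servo_tool:
  deltas:
    - {"linear": [0,-0.001,0.054],"delta_rot": [0,0.01,0]}
    - {"linear": [0,0,0.054],"delta_rot": [0,0.01,0]}
    - {"linear": [0,-0.001,0.054],"delta_rot": [0,0,0]}
    - {"linear": [0,0,0],"delta_rot": [0,0,0]}
    - {"linear": [0,0,0],"delta_rot": [0,0,0]}

```text
time_s: 38.1
ee_pos: [0.7302, -0.1371, 0.2488]
tcp_rot: [0.001, -0.038, 0.999, -0.0]
ft_force: [0.1, 0.1, 1.0]
width: 0.006
grasp_force: 0.0
```

servo_tool:
  deltas:
    - {"linear": [0.038,0,0],"delta_rot": [0,0,0]}
    - {"linear": [0.038,0,0],"delta_rot": [0,0,0]}
    - {"linear": [0.038,0,0],"delta_rot": [0,0,0]}
    - {"linear": [0,0,0],"delta_rot": [0,0,0]}

```text
time_s: 38.5
ee_pos: [0.6736, -0.1426, 0.2524]
tcp_rot: [0.004, -0.037, 0.999, -0.001]
ft_force: [-0.5, 0.0, 0.4]
width: 0.01
grasp_force: 0.0
```

servo_tool:
  deltas:
    - {"linear": [0.038,0,0.004],"delta_rot": [0,0,0]}
    - {"linear": [0.038,0,0.005],"delta_rot": [0,0,0]}
    - {"linear": [0.033,0,0.015],"delta_rot": [0,0,0]}
    - {"linear": [0.033,0,0.014],"delta_rot": [0,0,0]}
    - {"linear": [0,0,0],"delta_rot": [0,0,0]}

```text
time_s: 39.0
ee_pos: [0.6032, -0.148, 0.2296]
tcp_rot: [0.001, -0.037, 0.999, -0.0]
ft_force: [-0.1, 0.4, -0.5]
width: 0.004
grasp_force: 0.0
```

```bash
cat > la.py <<'E'
from lid import *
s,p,r=st(); print("tcp",bc(p),s["ft_force"].round(1))
im,W=cloud("scene"); hsv=cv2.cvtColor(im,cv2.COLOR_RGB2HSV); H,S,V=[hsv[...,i].astype(int) for i in range(3)]
X=(W[...,:2]-N)@ex; Y=(W[...,:2]-N)@ey
m=(H>100)&(H<125)&(S>150)&(V>40)&(abs(Y)<.16)&(X>-.03)&(X<.22)&(W[...,2]>.12); x,z=X[m],W[m][:,2]
c=np.cov(x,z); w,v=np.linalg.eigh(c); print("lid angle",np.arctan2(v[1,1],-v[0,1])%np.pi,"X",np.percentile(x,[1,99]).round(3),"z",np.percentile(z,[1,99]).round(3))
E
python3 la.py
```

```text
tcp [0.0902 0.104  0.2296] [-0.1  0.4 -0.5]
lid angle 0.9489656087091731 X [0.061 0.147] z [0.133 0.249]
```

Closing is tracking (lid 0.95). Continue down.

servo_tool:
  deltas:
    - {"linear": [0.027,0,0.024],"delta_rot": [0,0,0]}
    - {"linear": [0.027,0,0.024],"delta_rot": [0,0,0]}
    - {"linear": [0.016,0,0.025],"delta_rot": [0,0,0]}
    - {"linear": [0.016,0,0.025],"delta_rot": [0,0,0]}
    - {"linear": [0,0,0],"delta_rot": [0,0,0]}

```text
time_s: 39.55
ee_pos: [0.5608, -0.1512, 0.1784]
tcp_rot: [-0.0, -0.037, 0.999, 0.0]
ft_force: [0.2, 0.8, 0.0]
width: 0.005
grasp_force: 0.0
```

servo_tool:
  deltas:
    - {"linear": [0.008,0,0.022],"delta_rot": [0,0,0]}
    - {"linear": [0.009,0,0.023],"delta_rot": [0,0,0]}
    - {"linear": [0,0,0.02],"delta_rot": [0,0,0]}
    - {"linear": [0,0,0],"delta_rot": [0,0,0]}
    - {"linear": [0,0,0],"delta_rot": [0,0,0]}

```text
time_s: 40.05
ee_pos: [0.5523, -0.1519, 0.1461]
tcp_rot: [0.0, -0.037, 0.999, 0.0]
ft_force: [0.1, 0.2, 0.7]
width: 0.007
grasp_force: 0.0
```

```bash
python3 la.py
```

```text
tcp [0.0392 0.104  0.1461] [0.1 0.2 0.7]
lid angle 0.09610550917998392 X [0.002 0.143] z [0.131 0.148]
```

servo_tool:
  deltas:
    - {"linear": [0.004,0,0.014],"delta_rot": [0,0,0]}
    - {"linear": [0,0,0.012],"delta_rot": [0,0,0]}
    - {"linear": [0,0,0.006],"delta_rot": [0,0,0]}
    - {"linear": [0,0,0],"delta_rot": [0,0,0]}
    - {"linear": [0,0,0],"delta_rot": [0,0,0]}

```text
time_s: 40.6
ee_pos: [0.5505, -0.1523, 0.1332]
tcp_rot: [0.002, -0.037, 0.999, -0.001]
ft_force: [-3.3, 1.8, 12.9]
width: 0.012
grasp_force: 6.2
```

```bash
python3 la.py
```

```text
tcp [0.0374 0.1037 0.1332] [-3.3  1.8 12.9]
lid angle 0.002927363759826638 X [0.001 0.143] z [0.13  0.136]
```

Shut, with 13 N of contact. Retract up and verify everything.

servo_tool:
  deltas:
    - {"linear": [0,0,-0.06],"delta_rot": [0,0,0]}
    - {"linear": [0,0,-0.08],"delta_rot": [0,0,0]}
    - {"linear": [0,0,-0.08],"delta_rot": [0,0,0]}
    - {"linear": [0,0,0],"delta_rot": [0,0,0]}
    - {"linear": [0,0,0],"delta_rot": [0,0,0]}

```text
time_s: 41.15
ee_pos: [0.5503, -0.1522, 0.2408]
tcp_rot: [0.001, -0.037, 0.999, -0.0]
ft_force: [0.1, -0.2, -0.1]
width: 0.004
grasp_force: 0.0
```

servo_tool:
  deltas:
    - {"linear": [0,0,0],"delta_rot": [0,0,0]}
    - {"linear": [0,0,0],"delta_rot": [0,0,0]}
    - {"linear": [0,0,0],"delta_rot": [0,0,0]}
    - {"linear": [0,0,0],"delta_rot": [0,0,0]}
    - {"linear": [0,0,0],"delta_rot": [0,0,0]}

```text
time_s: 41.65
ee_pos: [0.5499, -0.152, 0.2397]
tcp_rot: [-0.0, -0.037, 0.999, 0.0]
ft_force: [-0.4, -1.0, 0.3]
width: 0.006
grasp_force: 0.0
```

```bash
python3 la.py; python3 - <<'E'
from hung import *
hung(); im,W=cloud("scene"); save("s9",im)
hsv=cv2.cvtColor(im,cv2.COLOR_RGB2HSV); H,S=hsv[...,0],hsv[...,1]
m=(H>8)&(H<20)&(S>200)&(W[...,1]>-.12)&(W[...,1]<.12)&(W[...,0]<.62)&(W[...,2]<.06)&(W[...,2]>.02); print("pry handle",cv2.minAreaRect((W[m][:,:2]*1000).astype(np.float32)),np.median(W[m][:,2]))
E
```

```text
tcp [0.0368 0.104  0.2397] [-0.4 -1.   0.3]
lid angle 0.0006830004215456211 X [0.    0.143] z [0.13  0.136]
scene red 117 tab X 0.0095 Y -0.1209 ztop 0.1727
scene yel 119 tab X 0.0103 Y -0.0464 ztop 0.1731
scene blu 110 tab X 0.0098 Y 0.0285 ztop 0.173
top red 41 tab X 0.0051 Y -0.1175 ztop 0.1759
top yel 43 tab X 0.0054 Y -0.0438 ztop 0.1765
top blu 34 tab X 0.0062 Y 0.031 ztop 0.1741
pry handle ((434.8933410644531, -2.1148462295532227), (95.02888488769531, 20.66017723083496), 3.210918664932251) 0.033168664219278984
```

View pics/s9.png

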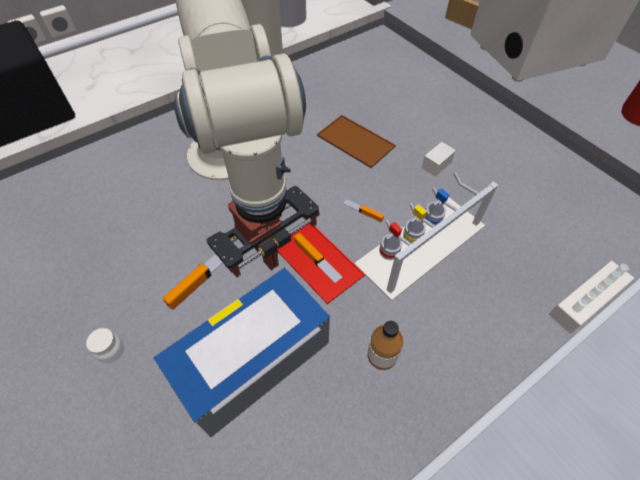

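The lid is shut, three cans hang at (395,229), (420,212) and (442,196), the pry lies flat in the red tray at (318,257), and the bottle, carton and jar have not moved. Handing in.

```bash
python3 -c "
from cell import job
print(job.finish_job())"
```

```text
the job is handed in; nothing more can be done
None
```

The job is handed in, and no verdict came back. At the last check the red, yellow and blue cans (the box held no green one) hung on hooks 4, 3 and 2. The pry blade lay in the red tray, the lid was shut, and the bottle, carton and jar looked unmoved in the final picture.

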